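# Set the compression tester's valve to float and load a plaster cylinder

### The job

Get the bench compression tester ready for a crush test: first push its valve lever away from you, on past the stiff detent, until it drops into the float notch at the end of its travel, so that the ram cannot creep up. Only with the lever in float, lay one of the two plaster cylinders from the wide tilt-out bin gently on its side in the V-groove of the lower anvil, along the groove and centred on it, and let go. Leave the other cylinder in its bin, the narrow bin shut, and the glassware and the tube rack standing where they are.

Things in the scene. Friction and masses are not known exactly. Their poses are not given: they have to be found in the camera images.
- press: bench compression tester, fixed; origin at the middle of its underside on the bench, x to its back, y to its left, z up; its front (-x) looks roughly at the robot. White base 240 (x) x 300 (y) x 99 mm high; two 26 mm steel columns at y = +-118 mm (42 mm collars to 107 mm high) carry the crosshead; a 100 mm round platen in the middle, top at 131 mm, bears the V anvil
- upper_anvil (a point): middle of the underside of the upper anvil, a 56 mm disc 335 mm above the bench, right over the seat. The white crosshead above it is 100 (x) x 300 (y) mm, underside 375, top 425 mm high (nuts to 443). So the seat cannot be reached from straight above: come in from the front with the tool tilted 30 to 45 degrees
- anvil_seat (a point): centre of a cylinder that lies rightly in the lower anvil's V-groove, 168 mm above the bench; axes as the tester's, groove along y. The steel anvil is 54 (x) x 34 (y) mm, so the cylinder overhangs it 8 mm at each end; the groove's bottom line is 18 mm below this point, its flanks rise at 40 degrees to 14 mm above that line; the platen is 37 mm below this point
- lever (a joint): valve lever, rad: 0 upright (hold), negative to the front (stop -0.42), positive to the back. Starts between -0.38 and 0.15 and stays where it is left; about 3 N at the knob moves it. From about 0.22 a spring detent resists with some 11 to 13 N; past its top at 0.40 the lever is drawn into the float notch and rests at its stop, 0.58. Let go short of the top it falls back to about 0.2
- lever_knob (a point): centre of the lever's black ball knob, 34 mm across, on a 12 mm steel rod, 130 mm from the pivot
- lever_pivot (a point): pivot of the lever, 90 mm above the bench, on the tester's left flank; axes as the tester's: for joint value q the knob is at (130 sin q, 0, 130 cos q) mm from here. The valve block below it reaches 29 mm in front, 161 mm behind and 28 mm to each side of it, top 74 mm above the bench; bracket, pipes and the marked quadrant beside it to 150 mm
- bin_wide (a joint): the wide grey tilt-out bin, rad: 0 shut (upright), grows as its top swings forward, stop at 0.87. It falls shut if let go early and stays out once near the stop. A pull of 2 to 4 N at the rim swings it
- bin_wide_hinge (a point): middle of the wide bin's hinge line, 16 mm above the bench at the foot of its front; fixed axes: x to the rack's back, y to its left, z up. Shut, the bin reaches 80 mm back from here and is 160 mm wide; walls and floor 4 mm; front wall 84 mm high, back wall 40 mm, sides sloping between
- bin_wide_rim (a point): middle of the top of the wide bin's front wall; moves with the bin, 84 mm from the hinge line; own z up along the front wall, own x into the bin. The wall's top 10 mm is a rim 9 mm thick, half in front, half behind this point. With the bin shut, shut fingers tilted 30 to 45 degrees can hook behind it through the mouth and pull
- bin_wide_cover (a point): middle of the front edge of the white fixed cover over the wide bin (4 mm thick, this is its underside), 41 mm behind and 114 mm above the hinge line; axes as the hinge's. The white housing under it is 168 mm wide and 96 mm deep behind the hinge
- bin_narrow (a joint): the narrow bin beside it, same build but 88 mm wide, holding two rubber stoppers; same joint values. The two bins may stand either way round on the rack
- specimen_a: plaster test cylinder, 28 mm diameter, 50 mm long, 45 to 70 g; origin at its centre, its axis is y. Both lie across the wide bin on its floor; when the bin tilts out they roll into the angle of front wall and floor, one against the other, along the hinge line
- specimen_b: second plaster cylinder, the same; either one will do
- measuring_cylinder: glass measuring cylinder, 206 mm high, foot 72 mm, tube 30 mm across, loose, at the far side beyond the lever; origin at the middle of its underside
- flask: small conical glass flask, 102 mm high, 64 mm across at the foot, neck 24 mm, loose, in front between tester and bin rack; origin at the middle of its underside
- tube_rack: empty white test tube rack, 75 x 210 x 55 mm, loose, in front of the tester; origin at the middle of its underside, long side along y

How it is judged:
By the outcome, as a careful person would: the job done as asked, in the order asked, and still so for the second after the job is handed in, with the robot touching nothing.
It also fails if it takes over 67 s, if anything falls off the work surface, if the arm or the gripper's body presses on something with over 40 N, if the wrist force passes 120 N, or if a joint passes its speed limit or range.

### The arm

A 6-joint arm with a two-finger parallel gripper is mounted at the origin on the work surface. World frame = base frame: x ahead of the robot, y to its left, z up, the work surface at z = 0. Lengths are in m, angles in rad, forces in N, time in s.
With the tool pointing down it reaches from about 0.325 to 0.775 m from the base axis. Payload 5.5 kg.
Tool frame: the origin (TCP) lies on the centre line of the jaws, within the pads' length; the fingertips stand 22 mm ahead of it and the grasp point (between the pads) lies 3 mm ahead of it; z points along the fingers, y is the direction in which the jaws open and shut (so a half turn about z gives the same grasp; the last joint's range is limited). The gripper opens to 85 mm and grips with 20 to 120 N. Pads are 22 mm wide; open, the fingers measure 114 mm over their backs; the gripper's body (76 mm by 85 mm) begins 54 mm behind the grasp point. The pads swing forward as they close: fully open they stand 13 mm farther back than shut.
Start: joints at [-1.299, 0.091, 1.231, -0, 1.82, -0.057], TCP at [0.194, -0.568, 0.253] pointing down, gripper open.
Joint ranges: [-2.87, 2.87], [-0.86, 2.18], [0.17, 2.46], [-1.51, 4.65], [0.06, 2.69], [-2.65, 2.65]. Speed limits (rad/s): [2.57, 2.57, 3.01, 3.14, 3.14, 3.14].

### API

Orientations are given as a 3x3 rotation matrix whose columns are the frame's x, y, z axes.
In Python, from rig import arm, viewer gives the robot as it stands.
- The arm moves only by the shell command python3 -m creep 'ROWS' [OPENING] [FORCE]. ROWS is JSON, a list of rows, each an object of numbers: "tx", "ty", "tz": the shift along the tool's x, y, z in m; "rx", "ry", "rz": the turn, a rotation vector about the tool's x, y, z in rad. A call has 1 to 12 rows; each row shifts and turns the pose as measured when the row begins, along the tool's axes as they then stand; what a row does not reach is not made up. A row lasts 1/12 s, in which the tool goes at most 41.7 mm and 7.16 degrees, less where a joint would pass 70% of its speed; a pose out of reach is approached as far as the arm can. A call with a gripper value outside its range is refused whole. OPENING is the opening, from -1 (shut) to 1 (fully open), set as the call begins (- or left out, the last holds). The fingers move at their own pace and stop on an object; FORCE is the grip in N (left out, the last holds). Time passes only in rows, so rows that do not move let the fingers close. It gives the time, the measured TCP pose, the force and the opening at its end, in the units of the state.
- arm.observe(): the state, without advancing time (a new reading comes with each control period).
- viewer.snapshot(name): name is "scene" or "side" or "wrist"; returns a dict with "img" (400x640x3 uint8, red, green, blue), "depth" (400x640 float32, m along the optical axis (not along the pixel's ray), 0 where there is no reading), "intrinsics" (3x3 intrinsics, pixels), "position" and "orientation" of the camera in the world. Camera axes: x right, y down, z forward; pixel columns grow to the right and rows downward; lengths in m; the calibration is good to about 2 mm. A picture is of the moment at which its call begins.
- arm.hand_in(): hands the job in, once; it reports no verdict.
The state is a dict: "clock": time; "joint_pos": joint angles; "qvel": joint speeds; "effort": joint torques, N m; "eef_pos": TCP position; "orientation": TCP orientation; "ft_force": force on the tool from outside, world axes, zero at the start; "torque": the same for the moment, N m; "finger_gap": finger opening in m.
Only numpy, scipy, OpenCV 4.12 (cv2) and the standard library are available. Lean on these libraries where they do the work, as an engineer would, in place of code of your own. Each camera call takes 0.05 s, during which the arm holds its last target. There are 200 camera calls.

## Working session

There is one attempt and no reset: what is moved stays moved. The work goes in short steps, Python scripts to look and compute and a shell command to move; the robot and the scene stay as the last step left them, time stands still between calls to the robot, and variables do not carry over. Pictures are saved under pics/ and viewed, about 8 in all and at most 12, crops included, and the job is handed in when it is done.

```bash
ls; mkdir -p pics
cat > h.py <<'E'
import numpy as np, cv2
from rig import arm, viewer
def snap(name, fn=None):
    s=viewer.snapshot(name); np.savez('pics/'+(fn or name)+'.npz',**s)
    cv2.imwrite('pics/'+(fn or name)+'.png',s['img'][:,:,::-1]); return s
def load(fn): return dict(np.load('pics/'+fn+'.npz'))
def pt(s,u,v,d=None,r=1):
    if d is None:
        w=s['depth'][v-r:v+r+1,u-r:u+r+1]; w=w[w>0]; d=np.median(w) if w.size else np.nan
    K=s['intrinsics']; c=np.array([(u-K[0,2])/K[0,0]*d,(v-K[1,2])/K[1,1]*d,d])
    return s['position']+s['orientation']@c
def proj(s,p):
    c=s['orientation'].T@(np.asarray(p)-s['position']); q=s['intrinsics']@c; return q[:2]/q[2]
E
python3 - <<'E'
from h import *
np.set_printoptions(precision=3,suppress=True)
a=snap('scene','s0');b=snap('side','d0')
for s in(a,b): print(s['position'],s['orientation'].tolist())
cv2.imwrite('pics/both.png',cv2.resize(np.vstack([a['img'],b['img']])[:,:,::-1],None,fx=.75,fy=.75))
print(arm.observe())
E
```

```text
pics
[1.333 0.003 1.27 ] [[0.06905346470387813, 0.8083276687711385, -0.5846691362740188], [0.9974689369491958, -0.06590155993794984, 0.02669652073184918], [-0.016951071760555606, -0.5850327890783231, -0.8108324715188748]]
[0.466 0.759 0.904] [[-0.9937422236643703, -0.06373379129371434, 0.09173002100687468], [-0.11074650916507499, 0.6691425792536453, -0.7348356410365033], [-0.014546601470527887, -0.7403959835635983, -0.6720135295576638]]
{'clock': 0.1, 'joint_pos': array([-1.299,  0.092,  1.232, -0.   ,  1.82 , -0.057]), 'qvel': array([ 0.002, -0.003, -0.003, -0.002,  0.003,  0.   ]), 'effort': array([  0.003, -46.022, -41.922,  -0.   ,   0.011,  -0.   ]), 'eef_pos': array([ 0.194, -0.568,  0.252]), 'orientation': array([[ 0.946,  0.323, -0.001],
       [ 0.323, -0.946,  0.002],
       [ 0.   , -0.002, -1.   ]]), 'ft_force': array([ 0.176, -0.869, -0.79 ]), 'torque': array([ 0.021, -0.013, -0.004]), 'finger_gap': 0.08516771144368677}
```

View pics/s0.png

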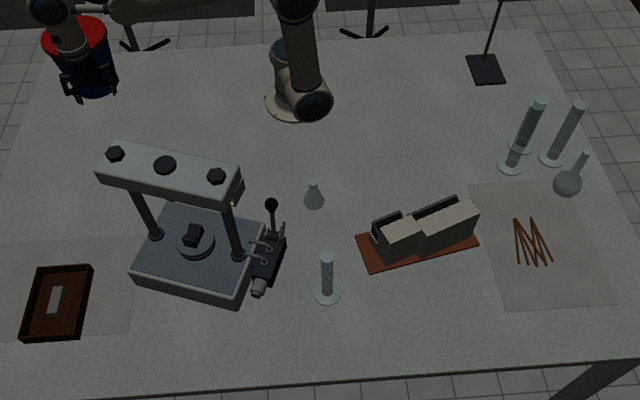

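View pics/d0.png

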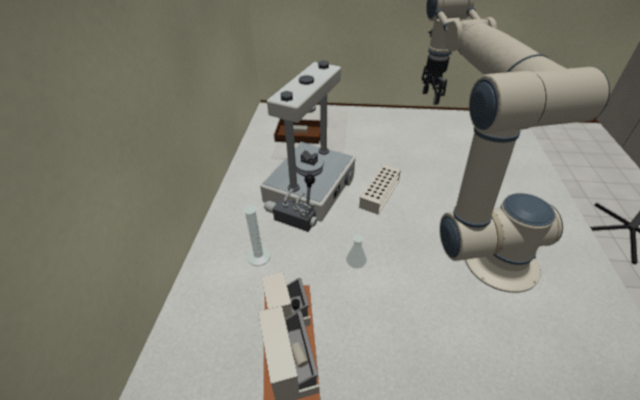

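Run:
```python
from h import *
a=load('s0')['img'][:,:,::-1];b=load('d0')['img'][:,:,::-1]
f=lambda im,x,y,w,h:cv2.resize(np.clip(im[y:y+h,x:x+w]*1.5,0,255).astype('uint8'),(400,300),interpolation=cv2.INTER_CUBIC)
cv2.imwrite('pics/c1.png',np.vstack([np.hstack([f(a,90,130,220,165),f(b,250,55,160,120)]),np.hstack([f(a,340,170,160,120),f(b,220,265,160,120)])]))
```

```text
(no output)
```

View pics/c1.png

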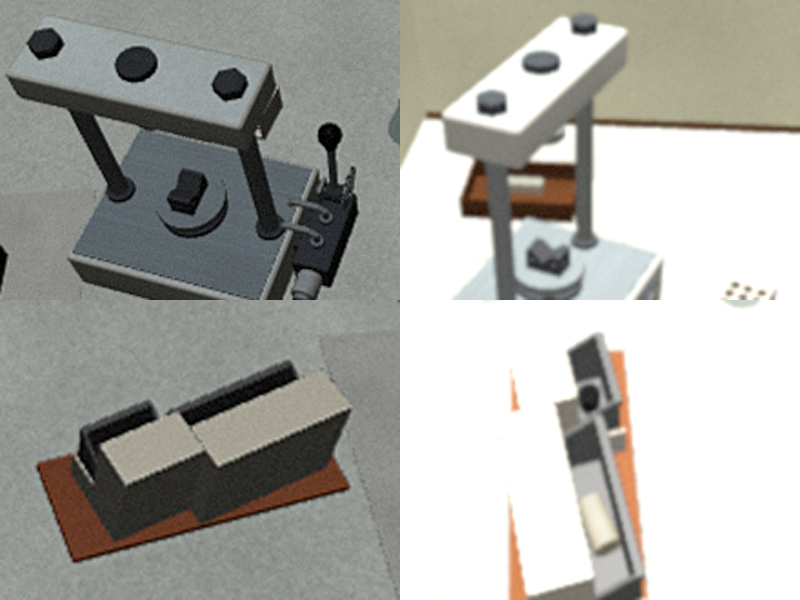

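```bash
cat >> h.py <<'E'
def cloud(s):
    K=s['intrinsics'];d=s['depth'];v,u=np.mgrid[:400,:640]
    c=np.stack([(u-K[0,2])/K[0,0]*d,(v-K[1,2])/K[1,1]*d,d],-1)
    P=c@s['orientation'].T+s['position']; P[d<=0]=np.nan; return P
def rect(P,box,z0,z1):
    x0,y0,x1,y1=box;Q=P[y0:y1,x0:x1].reshape(-1,3);Q=Q[(Q[:,2]>z0)&(Q[:,2]<z1)]
    m=np.zeros((600,1000),np.uint8) # 2mm? grid x in[.2,1.4], y [-1,1]
    r=cv2.minAreaRect((Q[:,:2]*1000).astype(np.float32)); return len(Q),r,Q[:,2].mean(),cv2.boxPoints(r).round()
E
python3 - <<'E'
from h import *
np.set_printoptions(precision=3,suppress=True)
a=load('s0');P=cloud(a);b=load('d0');B=cloud(b)
print('xhead s',rect(P,(90,135,250,200),.418,.431)); print('xhead d',rect(B,(250,55,345,125),.418,.431))
print('platen/base s',rect(P,(120,190,270,310),.094,.104))
print('wide s',rect(P,(415,190,500,270),.128,.14)); print('narrow s',rect(P,(370,200,424,280),.128,.14))
print('covers d',rect(B,(220,260,330,400),.128,.14))
print('knob s',pt(a,271,204),'knob d',pt(b,310,180))
print('nuts',pt(a,115,153),pt(a,164,165),pt(a,217,176), pt(b,287,97),pt(b,324,65))
# wide cover corners from picture
for n,(u,v) in dict(wfr=(459,200),wbr=(479,211),wbl=(424,236),wfl=(419,222)).items(): print(n,pt(a,u,v))
for n,(u,v) in dict(rimL=(371+40,209),rimR=(458,197)).items(): print(n,pt(a,u,v))
for n,(u,v) in dict(spec=(300,354),flask=(357,240),mc=(252,210),rim1=(303,340)).items(): print(n,pt(b,u,v))
print('flask s',pt(a,314,190),'mcyl s',pt(a,326,256))
E
```

```text
xhead s (4358, ((621.6807861328125, -283.69281005859375), (299.790283203125, 102.74532318115234), 69.97525024414062), np.float64(0.42444123717617305), array([[ 522., -407.],
       [ 619., -442.],
       [ 721., -160.],
       [ 625., -125.]], dtype=float32))
xhead d (1336, ((623.1044921875, -281.55621337890625), (298.9167175292969, 100.23497772216797), 70.08612823486328), np.float64(0.4262859670839086), array([[ 525., -405.],
       [ 619., -439.],
       [ 721., -158.],
       [ 627., -124.]], dtype=float32))
platen/base s (5992, ((629.2761840820312, -264.1605224609375), (336.7558288574219, 238.0281219482422), 70.31210327148438), np.float64(0.09836742291783862), array([[ 460., -383.],
       [ 685., -463.],
       [ 798., -146.],
       [ 574.,  -66.]], dtype=float32))
wide s (1212, ((610.889892578125, 374.7552185058594), (58.603240966796875, 191.44479370117188), 22.183917999267578), np.float64(0.13369189127309636), array([[548., 452.],
       [620., 275.],
       [674., 297.],
       [602., 474.]], dtype=float32))
narrow s (759, ((631.5108642578125, 261.59613037109375), (60.988288
[... 219 characters left out ...]
25, 333.55548095703125), (77.41858673095703, 265.83282470703125), 20.387451171875), np.float64(0.13558028431564847), array([[535., 445.],
       [628., 195.],
       [700., 222.],
       [607., 472.]], dtype=float32))
knob s [ 0.6   -0.076  0.232] knob d [ 0.588 -0.065  0.228]
nuts [ 0.588 -0.39   0.442] [ 0.627 -0.283  0.438] [ 0.669 -0.17   0.442] [ 0.657 -0.158  0.438] [ 0.577 -0.38   0.439]
wfr [0.53  0.438 0.092]
wbr [0.599 0.467 0.135]
wbl [0.654 0.311 0.119]
wfl [0.619 0.303 0.133]
rimL [ 0.487  0.323 -0.002]
rimR [0.462 0.469 0.008]
spec [0.563 0.366 0.049]
flask [0.441 0.043 0.104]
mc [0.733 0.055 0.209]
rim1 [0.561 0.33  0.047]
flask s [0.448 0.037 0.073] mcyl s [0.742 0.048 0.206]
```

```bash
cat >> h.py <<'E'
from scipy.spatial.transform import Rotation as Ro
PR=np.array([.622,-.283,0]);cy,sy=np.cos(np.radians(-20)),np.sin(np.radians(-20))
RP=np.array([[cy,-sy,0],[sy,cy,0],[0,0,1]])
def tool(yaw,tilt): # x ahead at yaw, tool z tilted forward by tilt deg from down
    y,t=np.radians([yaw,tilt]); f=np.array([np.cos(y),np.sin(y),0]); z=np.sin(t)*f+[0,0,-np.cos(t)]
    ty=np.cross([0,0,1],f)*-1; return np.stack([np.cross(ty,z),ty,z],1)
def plan(p,R=None,n=None,o=None):
    o=o or arm.observe(); p0=np.array(o['eef_pos']);R0=np.array(o['orientation']); R=R0 if R is None else R
    rv=Ro.from_matrix(R0.T@R).as_rotvec(); d=np.asarray(p)-p0
    n=n or int(max(1,np.ceil(np.linalg.norm(d)/.040),np.ceil(np.degrees(np.linalg.norm(rv))/7.0)))
    print('n',n,'dist',np.linalg.norm(d).round(4),'rotdeg',np.degrees(np.linalg.norm(rv)).round(1),'rot/row',(rv/n).round(3))
    for i in range(n):
        Ri=R0@Ro.from_rotvec(rv*i/n).as_matrix(); print((Ri.T@(d/n)).round(3).tolist(),end=' ')
    print()
E
python3 - <<'E'
from h import *
np.set_printoptions(precision=3,suppress=True)
a=load('s0');b=load('d0')
K=np.array([.590,-.0775,.2175])
print('rod below knob',proj(a,K-[0,0,.05]),proj(b,K-[0,0,.05]))
print('seat',proj(a,PR+[0,0,.15]),proj(b,PR+[0,0,.15]))
for q in(-.2,0,.1): 
    pv=K-RP@[.13*np.sin(q),0,.13*np.cos(q)]; print(q,pv,'mid rod',proj(a,.5*(pv+K)),proj(b,.5*(pv+K)))
P=cloud(a);B=cloud(b)
print(rect(P,(240,225,300,300),.066,.08));print(rect(B,(260,190,325,240),.066,.08))
print(rect(B,(350,160,410,220),.045,.06))
# approach: tool tip 45mm before knob
R=tool(-20,30);tip=K+RP@[-.06,0,0]; tip[2]=.195
print('tcp tgt',tip-R[:,2]*.022); plan(tip-R[:,2]*.022+[0,0,.1],R)
E
```

```text
rod below knob [272.628 215.164] [310.388 192.761]
seat [193.245 234.695] [308.691 157.412]
-0.2 [ 0.614 -0.086  0.09 ] mid rod [271.467 222.107] [306.768 194.933]
0 [ 0.59  -0.077  0.087] mid rod [273.122 218.358] [310.516 196.446]
0.1 [ 0.578 -0.073  0.088] mid rod [273.914 216.285] [312.4   196.972]
(845, ((668.9639892578125, -109.20356750488281), (66.26057434082031, 198.3982696533203), 70.33808135986328), np.float64(0.0729845089403874), array([[ 564., -107.],
       [ 751., -174.],
       [ 774., -111.],
       [ 587.,  -45.]], dtype=float32))
(535, ((678.348388671875, -114.93876647949219), (85.91177368164062, 237.70518493652344), 75.25454711914062), np.float64(0.0742538458661613), array([[ 552., -126.],
       [ 782., -187.],
       [ 804., -104.],
       [ 574.,  -43.]], dtype=float32))
(743, ((406.86688232421875, -299.5287780761719), (212.64364624023438, 164.2572479248047), 67.61566925048828), np.float64(0.05669629586464976), array([[ 290., -367.],
       [ 442., -429.],
       [ 523., -232.],
       [ 371., -170.]], dtype=float32))
tcp tgt [ 0.523 -0.053  0.214]
n 16 dist 0.6141 rotdeg 48.7 rot/row [-0.011  0.031  0.041]
[0.03, -0.024, -0.004] [0.029, -0.025, -0.003] [0.028, -0.026, -0.003] [0.027, -0.027, -0.002] [0.026, -0.028, -0.001] [0.025, -0.029, -0.001] [0.024, -0.03, -0.001] [0.022, -0.031, -0.0] [0.021, -0.032, 0.0] [0.02, -0.033, 0.0] [0.018, -0.034, 0.001] [0.017, -0.035, 0.001] [0.015, -0.035, 0.001] [0.014, -0.036, 0.001] [0.012, -0.036, 0.001] [0.011, -0.037, 0.001]
```

```bash
python3 -m creep '[{"tx":0.03,"ty":-0.024,"tz":-0.004,"rx":-0.011,"ry":0.031,"rz":0.041},{"tx":0.029,"ty":-0.025,"tz":-0.003,"rx":-0.011,"ry":0.031,"rz":0.041},{"tx":0.028,"ty":-0.026,"tz":-0.003,"rx":-0.011,"ry":0.031,"rz":0.041},{"tx":0.027,"ty":-0.027,"tz":-0.002,"rx":-0.011,"ry":0.031,"rz":0.041},{"tx":0.026,"ty":-0.028,"tz":-0.001,"rx":-0.011,"ry":0.031,"rz":0.041},{"tx":0.025,"ty":-0.029,"rx":-0.011,"ry":0.031,"rz":0.041},{"tx":0.024,"ty":-0.03,"rx":-0.011,"ry":0.031,"rz":0.041},{"tx":0.022,"ty":-0.031,"rx":-0.011,"ry":0.031,"rz":0.041},{"tx":0.021,"ty":-0.032,"rx":-0.011,"ry":0.031,"rz":0.041},{"tx":0.02,"ty":-0.033,"rx":-0.011,"ry":0.031,"rz":0.041},{"tx":0.018,"ty":-0.034,"rx":-0.011,"ry":0.031,"rz":0.041},{"tx":0.017,"ty":-0.035,"rx":-0.011,"ry":0.031,"rz":0.041}]' -1 40
python3 - <<'E'
from h import *
print(arm.observe()['joint_pos'].round(2))
plan([.523,-.053,.26],tool(-20,30))
E
```

```text
[-1.3   0.09  1.23 -0.    1.82 -0.06]
n 16 dist 0.6111 rotdeg 48.7 rot/row [-0.011  0.031  0.041]
[0.03, -0.024, -0.0] [0.029, -0.025, 0.0] [0.028, -0.026, 0.001] [0.027, -0.027, 0.001] [0.025, -0.028, 0.002] [0.024, -0.029, 0.002] [0.023, -0.03, 0.003] [0.021, -0.031, 0.003] [0.02, -0.032, 0.003] [0.019, -0.033, 0.004] [0.017, -0.034, 0.004] [0.016, -0.035, 0.004] [0.014, -0.035, 0.004] [0.012, -0.036, 0.004] [0.011, -0.036, 0.004] [0.009, -0.037, 0.004] invalid input at $[5]: expected keys tx, ty, tz, rx, ry, rz
```

```bash
python3 -m creep '[{"tx":0.03,"ty":-0.024,"tz":-0.003,"rx":-0.011,"ry":0.031,"rz":0.041},{"tx":0.029,"ty":-0.025,"tz":-0.003,"rx":-0.011,"ry":0.031,"rz":0.041},{"tx":0.028,"ty":-0.026,"tz":-0.003,"rx":-0.011,"ry":0.031,"rz":0.041},{"tx":0.027,"ty":-0.027,"tz":-0.002,"rx":-0.011,"ry":0.031,"rz":0.041},{"tx":0.026,"ty":-0.028,"tz":-0.001,"rx":-0.011,"ry":0.031,"rz":0.041},{"tx":0.025,"ty":-0.029,"tz":0,"rx":-0.011,"ry":0.031,"rz":0.041},{"tx":0.024,"ty":-0.03,"tz":0,"rx":-0.011,"ry":0.031,"rz":0.041},{"tx":0.022,"ty":-0.031,"tz":0,"rx":-0.011,"ry":0.031,"rz":0.041},{"tx":0.021,"ty":-0.032,"tz":0,"rx":-0.011,"ry":0.031,"rz":0.041},{"tx":0.02,"ty":-0.033,"tz":0,"rx":-0.011,"ry":0.031,"rz":0.041},{"tx":0.018,"ty":-0.034,"tz":0,"rx":-0.011,"ry":0.031,"rz":0.041},{"tx":0.017,"ty":-0.035,"tz":0,"rx":-0.011,"ry":0.031,"rz":0.041}]' -1 40
python3 - <<'E'
from h import *
print(arm.observe()['joint_pos'].round(2))
plan([.523,-.053,.26],tool(-20,30))
E
```

```text
clock: 1.1
eef_pos: [0.4504, -0.174, 0.2908]
orientation: [[0.903, -0.212, 0.373], [-0.193, -0.977, -0.09], [0.383, 0.009, -0.923]]
ft_force: [0.8, -0.6, -0.3]
finger_gap: -0.0
[-0.51 -0.55  1.75  0.1   1.56  1.29]
n 4 dist 0.1445 rotdeg 10.7 rot/row [-0.013  0.032  0.031]
[0.008, -0.033, 0.011] [0.006, -0.034, 0.011] [0.005, -0.034, 0.011] [0.003, -0.034, 0.01]
```

```bash
python3 -m creep '[{"tx":0.008,"ty":-0.033,"tz":0.011,"rx":-0.013,"ry":0.032,"rz":0.031},{"tx":0.006,"ty":-0.034,"tz":0.011,"rx":-0.013,"ry":0.032,"rz":0.031},{"tx":0.005,"ty":-0.034,"tz":0.011,"rx":-0.013,"ry":0.032,"rz":0.031},{"tx":0.003,"ty":-0.034,"tz":0.01,"rx":-0.013,"ry":0.032,"rz":0.031},{"tx":0,"ty":0,"tz":0,"rx":0,"ry":0,"rz":0}]'
python3 - <<'E'
from h import *
R=tool(-20,30)
plan([.523,-.053,.209],R)
pv=np.array([.603,-.086,.09])
o=arm.observe()
# tip at rod front: path of push, tip contact 100mm up
for q in(-.1,.2,.4,.6):
    tip=pv+RP@[.1*np.sin(q)-.008,0,.1*np.cos(q)]; print(q,(tip-R[:,2]*.022).round(3))
w=snap('side','d1'); cv2.imwrite('pics/d1c.png',cv2.resize(w['img'][100:260,220:460,::-1],(720,480)))
E
```

```text
clock: 1.52
eef_pos: [0.5267, -0.0401, 0.2606]
orientation: [[0.808, -0.34, 0.482], [-0.295, -0.94, -0.169], [0.511, -0.006, -0.86]]
ft_force: [-0.7, 0.3, -0.1]
finger_gap: 0.0
n 2 dist 0.0533 rotdeg 0.8 rot/row [-0.003 -0.006 -0.001]
[-0.013, 0.007, 0.022] [-0.013, 0.007, 0.022] 
-0.1 [ 0.576 -0.076  0.209]
0.2 [ 0.604 -0.086  0.207]
0.4 [ 0.622 -0.093  0.201]
0.6 [ 0.638 -0.099  0.192]
```

View pics/d1c.png

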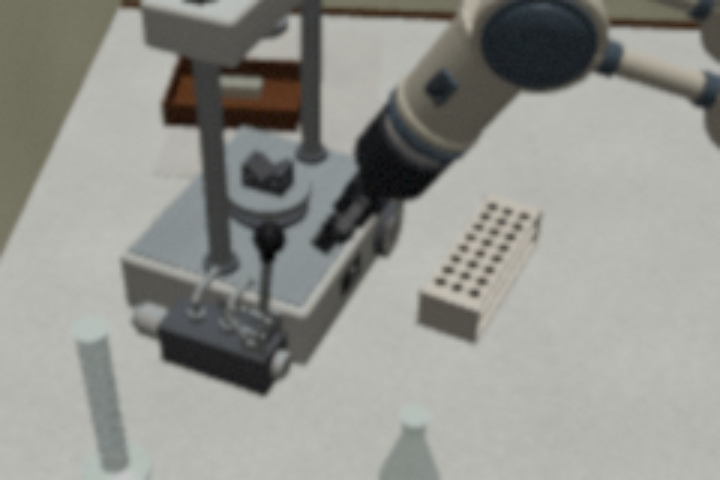

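```bash
python3 -m creep '[{"tx":-0.013,"ty":0.008,"tz":0.022,"rx":-0.003,"ry":-0.006,"rz":0},{"tx":-0.013,"ty":0.008,"tz":0.022,"rx":-0.003,"ry":-0.006,"rz":0},{"tx":0.017,"ty":0.001,"tz":0.01,"rx":0,"ry":0,"rz":0},{"tx":0.017,"ty":0.001,"tz":0.01,"rx":0,"ry":0,"rz":0},{"tx":0.013,"ty":0.001,"tz":0.008,"rx":0,"ry":0,"rz":0},{"tx":0.013,"ty":0.001,"tz":0.008,"rx":0,"ry":0,"rz":0},{"tx":0.012,"ty":0,"tz":0.008,"rx":0,"ry":0,"rz":0}]'
python3 -m creep '[{"tx":0.012,"ty":0,"tz":0.009,"rx":0,"ry":0,"rz":0},{"tx":0.01,"ty":0,"tz":0.009,"rx":0,"ry":0,"rz":0},{"tx":0.009,"ty":0,"tz":0.009,"rx":0,"ry":0,"rz":0}]'
python3 - <<'E'
from h import *
R=tool(-20,30); plan([.638,-.099,.192],R)
E
```

```text
clock: 2.15
eef_pos: [0.5943, -0.0959, 0.2011]
orientation: [[0.822, -0.342, 0.457], [-0.295, -0.94, -0.173], [0.488, 0.007, -0.873]]
ft_force: [-3.9, 0.7, 1.9]
finger_gap: 0.0
clock: 2.4
eef_pos: [0.6304, -0.1163, 0.192]
orientation: [[0.824, -0.347, 0.448], [-0.3, -0.938, -0.175], [0.481, 0.009, -0.877]]
ft_force: [-7.1, 7.4, 2.9]
finger_gap: -0.0003
n 1 dist 0.0189 rotdeg 1.4 rot/row [0.011 0.022 0.   ]
[0.001, -0.019, 0.0]
```

Run:
```python
from h import *
a=snap('scene','s2');b=snap('side','d2')
f=lambda im,x,y,w,h:cv2.resize(np.clip(im[y:y+h,x:x+w,::-1]*1.5,0,255).astype('uint8'),(400,400),interpolation=cv2.INTER_CUBIC)
cv2.imwrite('pics/c2.png',np.hstack([f(a['img'],210,160,120,120),f(b['img'],255,140,100,100)]))
```

```text
(no output)
```

View pics/c2.png

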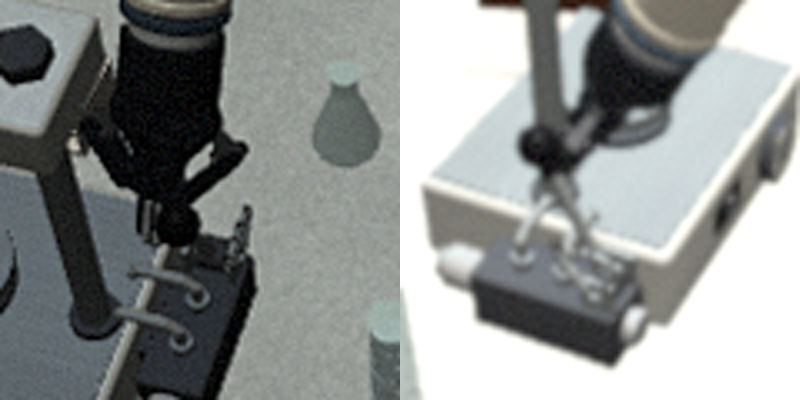

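Run:
```python
from h import *
a=load('s2');b=load('d2');pv=np.array([.603,-.086,.09])
for s,u,v in((a,263,227),(b,290,176)):
    p=pt(s,u,v); d=p-s['position'];p=p+.017*d/np.linalg.norm(d); r=RP.T@(p-pv); print(p.round(3),r.round(3),np.arctan2(r[0],r[2]).round(3))
for q in (.3,.4,.5,.58): k=pv+RP@[.13*np.sin(q),0,.13*np.cos(q)];print(q,proj(a,k),proj(b,k))
print(arm.observe()['ft_force'])
```

```text
[ 0.652 -0.099  0.21 ] [0.05  0.005 0.12 ] 0.394
[ 0.654 -0.102  0.209] [0.053 0.003 0.119] 0.424
0.3 [262.55485907 221.8258934 ] [294.68577671 175.35426298]
0.4 [261.0688996  226.86552012] [291.23781381 175.43668164]
0.5 [259.69749282 232.0196144 ] [288.00404367 175.8700903 ]
0.58 [258.69527468 236.18059536] [285.59335351 176.46150622]
[-0.8146756   0.77880941 -0.39350446]
```

```bash
python3 -m creep '[{"tx":-0.025,"ty":0,"tz":-0.015,"rx":0,"ry":0,"rz":0},{"tx":-0.025,"ty":-0.005,"tz":-0.012,"rx":0,"ry":0,"rz":0},{"tx":0,"ty":-0.015,"tz":0,"rx":0,"ry":0.02,"rz":0},{"tx":0,"ty":0,"tz":0,"rx":0.01,"ry":0,"rz":0}]'
python3 - <<'E'
from h import *
b=snap('side','d3');a=snap('scene','s3'); pv=np.array([.603,-.086,.09]);o=arm.observe()
R=o['orientation'];t=RP.T@(np.array(o['eef_pos'])+.022*R[:,2]-pv);print('tip rel pivot',t.round(3))
B=cloud(b);A=cloud(a)
for s in (.3,.4):pass
f=lambda im,x,y,w,h:cv2.resize(np.clip(im[y:y+h,x:x+w,::-1]*1.5,0,255).astype('uint8'),(400,400),interpolation=cv2.INTER_CUBIC)
cv2.imwrite('pics/c3.png',np.hstack([f(a['img'],210,160,120,120),f(b['img'],255,140,100,100)]))
E
```

```text
clock: 2.83
eef_pos: [0.5812, -0.0836, 0.1875]
orientation: [[0.815, -0.35, 0.462], [-0.302, -0.937, -0.177], [0.495, 0.004, -0.869]]
ft_force: [0.2, -0.2, -0.2]
finger_gap: -0.0
tip rel pivot [-0.01  -0.007  0.079]
```

View pics/c3.png

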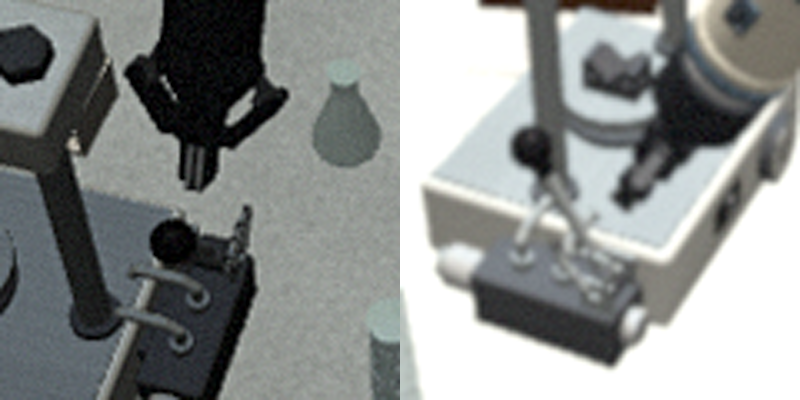

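Run:
```python
from h import *
a=load('s3');b=load('d3')
for s,u,v in((a,262,232),(b,288,177)):
    p=pt(s,u,v); d=p-s['position'];p=p+.017*d/np.linalg.norm(d); print(p.round(3))
k0=np.array([.590,-.0775,.2175])
plan([.50,-.02,.27],tool(-20,30))
# bin scan in current views
B=cloud(b)
for u,v in((285,335),(262,312),(298,395),(270,395)): print(u,v,pt(b,u,v).round(3))
```

```text
[ 0.662 -0.102  0.204]
[ 0.661 -0.105  0.202]
n 4 dist 0.1325 rotdeg 0.7 rot/row [ 0.002  0.002 -0.001]
[-0.011, -0.008, -0.03] [-0.011, -0.008, -0.03] [-0.011, -0.008, -0.03] [-0.011, -0.008, -0.03] 
285 335 [0.592 0.366 0.135]
262 312 [0.655 0.316 0.136]
298 395 [0.556 0.45  0.03 ]
270 395 [0.621 0.45  0.011]
```

```bash
python3 -m creep '[{"tx":0.017,"ty":-0.008,"tz":0.009,"rx":0,"ry":0,"rz":0},{"tx":0.017,"ty":-0.001,"tz":0.009,"rx":0,"ry":0,"rz":0},{"tx":0.009,"ty":-0.001,"tz":0.005,"rx":0,"ry":0,"rz":0}]'
python3 -m creep '[{"tx":0.005,"ty":-0.001,"tz":0.003,"rx":0,"ry":0,"rz":0}]'
python3 -m creep '[{"tx":0.005,"ty":-0.001,"tz":0.003,"rx":0,"ry":0,"rz":0}]'
python3 - <<'E'
from h import *
o=arm.observe();pv=np.array([.603,-.086,.09])
print('tip rel pivot',(RP.T@(np.array(o['eef_pos'])+.022*o['orientation'][:,2]-pv)).round(3))
b=snap('side','d4');a=snap('scene','s4')
for s,u,v in((a,262,232),(b,288,177)):
    p=pt(s,u,v); d=p-s['position'];p=p+.017*d/np.linalg.norm(d); print(p.round(3))
# knob blob shift vs s3 : template match
for s,n,c in((a,'s3',(262,232)),(b,'d3',(288,177))):
    u,v=c; t=load(n)['img'][v-7:v+4,u-7:u+8]; r=cv2.matchTemplate(s['img'][v-20:v+20,u-20:u+20],t,cv2.TM_CCOEFF_NORMED); _,m,_,l=cv2.minMaxLoc(r); print(m,l[0]-13,l[1]-13)
E
```

```text
clock: 3.18
eef_pos: [0.6301, -0.0959, 0.1911]
orientation: [[0.814, -0.353, 0.461], [-0.304, -0.936, -0.179], [0.495, 0.006, -0.869]]
ft_force: [-3.1, 0.3, -0.6]
finger_gap: -0.0
clock: 3.27
eef_pos: [0.6343, -0.0974, 0.1903]
orientation: [[0.818, -0.354, 0.455], [-0.306, -0.935, -0.177], [0.488, 0.006, -0.873]]
ft_force: [-51.4, 17.2, 25.1]
finger_gap: -0.0
clock: 3.35
eef_pos: [0.6352, -0.0977, 0.1901]
orientation: [[0.824, -0.355, 0.442], [-0.309, -0.935, -0.174], [0.475, 0.007, -0.88]]
ft_force: [-69.8, 21.3, 33.9]
finger_gap: 0.0002
tip rel pivot [ 0.045 -0.     0.081]
[ 0.66  -0.102  0.201]
[ 0.663 -0.113  0.195]
0.6980764865875244 -12 -6
0.9397717118263245 -2 1
```

```bash
python3 -m creep '[{"tx":-0.02,"ty":0,"tz":-0.011,"rx":0,"ry":0,"rz":0},{"tx":-0.02,"ty":-0.005,"tz":-0.03,"rx":0,"ry":0,"rz":0},{"tx":-0.011,"ty":-0.008,"tz":-0.03,"rx":0,"ry":0,"rz":0},{"tx":-0.011,"ty":-0.008,"tz":-0.03,"rx":0,"ry":0,"rz":0},{"tx":-0.011,"ty":-0.008,"tz":-0.03,"rx":0,"ry":0,"rz":0}]'
python3 - <<'E'
from h import *
c,s_=np.cos(np.radians(20.4)),np.sin(np.radians(20.4)); RK=np.array([[c,-s_,0],[s_,c,0],[0,0,1]])
for n in('d4','s4'):
    s=load(n);Q=cloud(s).reshape(-1,3);Q=Q[np.isfinite(Q[:,0])&(Q[:,1]>.1)&(Q[:,0]>.3)&(Q[:,0]<.8)]
    T=Q[(Q[:,2]>.129)&(Q[:,2]<.141)]@RK; print(n,len(T))
    for y in np.arange(-.04,.28,.02):
        w=T[abs(T[:,1]-y)<.006]
        if len(w)>4: print(round(y,3),np.percentile(w[:,0],[3,97]).round(3),end=' ')
    print('yrange',np.percentile(T[:,1],[.5,99.5]))
    # rim z~.1
    T=Q[(Q[:,2]>.092)&(Q[:,2]<.106)]@RK
    for y in np.arange(-.04,.28,.03):
        w=T[abs(T[:,1]-y)<.008]
        if len(w)>2: print('rim',round(y,3),np.percentile(w[:,0],[3,30,97]).round(3),end=' ')
    print()
p=arm.observe()['eef_pos'];print(p)
E
```

```text
clock: 3.87
eef_pos: [0.5215, -0.0294, 0.267]
orientation: [[0.83, -0.363, 0.424], [-0.317, -0.932, -0.177], [0.459, 0.013, -0.888]]
ft_force: [0.8, -0.2, -0.0]
finger_gap: -0.0001
d4 2641
-0.04 [0.664 0.709] -0.02 [0.659 0.711] 0.0 [0.66 0.71] 0.02 [0.658 0.711] 0.04 [0.658 0.709] 0.06 [0.659 0.728] 0.08 [0.681 0.731] 0.1 [0.679 0.731] 0.12 [0.68  0.731] 0.14 [0.679 0.73 ] 0.16 [0.679 0.73 ] 0.18 [0.679 0.73 ] 0.2 [0.678 0.729] 0.22 [0.677 0.729] yrange [-0.03301457  0.2290521 ]
rim -0.04 [0.614 0.618 0.635] rim -0.01 [0.613 0.615 0.622] rim 0.02 [0.613 0.615 0.621] rim 0.05 [0.612 0.616 0.636] rim 0.08 [0.634 0.637 0.642] rim 0.11 [0.633 0.636 0.642] rim 0.14 [0.633 0.636 0.641] rim 0.17 [0.633 0.635 0.64 ] rim 0.2 [0.632 0.634 0.64 ] rim 0.23 [0.636 0.681 0.729] 
s4 1906
-0.02 [0.659 0.711] 0.0 [0.658 0.71 ] 0.02 [0.657 0.709] 0.04 [0.656 0.709] 0.06 [0.657 0.729] 0.08 [0.678 0.73 ] 0.1 [0.678 0.731] 0.12 [0.678 0.73 ] 0.14 [0.677 0.73 ] 0.16 [0.677 0.729] 0.18 [0.676 0.728] 0.2 [0.676 0.728] 0.22 [0.677 0.729] yrange [-0.03277899  0.62611857]
rim -0.04 [0.656 0.671 0.713] rim -0.01 [0.611 0.616 0.711] rim 0.02 [0.61  0.615 0.711] rim 0.05 [0.61  0.616 0.71 ] rim 0.08 [0.632 0.637 0.732] rim 0.11 [0.633 0.638 0.731] rim 0.14 [0.631 0.637 0.73 ] rim 0.17 [0.63  0.636 0.73 ] rim 0.2 [0.629 0.635 0.73 ] rim 0.23 [0.633 0.644 0.73 ] 
[ 0.52149669 -0.02943928  0.2670245 ]
```

```bash
cat >> h.py <<'E'
_c,_s=np.cos(np.radians(20.6)),np.sin(np.radians(20.6)); RK=np.array([[_c,-_s,0],[_s,_c,0],[0,0,1]])
_c,_s=np.cos(np.radians(20.4)),np.sin(np.radians(20.4));HG=np.array([.637*_c-.147*_s,.637*_s+.147*_c,.016])
def tcpk(): 
    o=arm.observe(); print('tcp in hinge frame',(RK.T@(o['eef_pos']-HG)).round(4))
E
python3 - <<'E'
from h import *
print(HG); plan(HG+RK@[-.024,0,.158],tool(20.6,35))
E
```

```text
[0.54580854 0.35982085 0.016     ]
n 10 dist 0.392 rotdeg 42.6 rot/row [ 0.039  0.013 -0.062]
[-0.016, -0.036, 0.002] [-0.014, -0.037, 0.003] [-0.012, -0.037, 0.004] [-0.009, -0.038, 0.005] [-0.007, -0.038, 0.007] [-0.005, -0.038, 0.008] [-0.003, -0.038, 0.01] [-0.001, -0.038, 0.011] [0.002, -0.037, 0.012] [0.004, -0.036, 0.014]
```

```bash
python3 -m creep '[{"tx":-0.016,"ty":-0.036,"tz":0.002,"rx":0.039,"ry":0.013,"rz":-0.062},{"tx":-0.014,"ty":-0.037,"tz":0.003,"rx":0.039,"ry":0.013,"rz":-0.062},{"tx":-0.012,"ty":-0.037,"tz":0.004,"rx":0.039,"ry":0.013,"rz":-0.062},{"tx":-0.009,"ty":-0.038,"tz":0.005,"rx":0.039,"ry":0.013,"rz":-0.062},{"tx":-0.007,"ty":-0.038,"tz":0.007,"rx":0.039,"ry":0.013,"rz":-0.062},{"tx":-0.005,"ty":-0.038,"tz":0.008,"rx":0.039,"ry":0.013,"rz":-0.062},{"tx":-0.003,"ty":-0.038,"tz":0.01,"rx":0.039,"ry":0.013,"rz":-0.062},{"tx":-0.001,"ty":-0.038,"tz":0.011,"rx":0.039,"ry":0.013,"rz":-0.062},{"tx":0.002,"ty":-0.037,"tz":0.012,"rx":0.039,"ry":0.013,"rz":-0.062},{"tx":0.004,"ty":-0.036,"tz":0.014,"rx":0.039,"ry":0.013,"rz":-0.062},{"tx":0,"ty":0,"tz":0,"rx":0,"ry":0,"rz":0}]'
python3 - <<'E'
from h import *
tcpk();plan(HG+RK@[-.024,0,.158],tool(20.6,35));
R=tool(20.6,35); plan(HG+RK@[.022,0,.092],R)
print(arm.observe()['joint_pos'].round(2))
E
```

```text
clock: 4.78
eef_pos: [0.5254, 0.3617, 0.1907]
orientation: [[0.74, 0.376, 0.558], [0.308, -0.927, 0.216], [0.598, 0.012, -0.801]]
ft_force: [0.7, -0.4, -0.3]
finger_gap: -0.0002
tcp in hinge frame [-0.0184  0.0089  0.1747]
n 1 dist 0.0197 rotdeg 2.4 rot/row [-0.006 -0.031  0.028]
[-0.015, 0.009, 0.01] 
n 3 dist 0.0925 rotdeg 2.4 rot/row [-0.002 -0.01   0.009]
[-0.006, 0.003, 0.03] [-0.005, 0.003, 0.03] [-0.005, 0.003, 0.03] 
[ 0.62 -0.3   1.82 -0.18  1.    1.85]
```

Correct by one row, then insert in three rows.

```bash
python3 -m creep '[{"tx":-0.014,"ty":0.009,"tz":0.01,"rx":-0.006,"ry":-0.031,"rz":0.028},{"tx":0,"ty":0,"tz":0.026,"rx":0,"ry":0,"rz":0},{"tx":0,"ty":0,"tz":0.026,"rx":0,"ry":0,"rz":0}]'
python3 - <<'E'
from h import *
tcpk();R=tool(20.6,35); plan(HG+RK@[.022,0,.092],R)
b=snap('side','d5')
cv2.imwrite('pics/c5.png',cv2.resize(b['img'][230:400,200:400,::-1],(600,510),interpolation=cv2.INTER_CUBIC))
E
```

```text
clock: 5.03
eef_pos: [0.5542, 0.361, 0.1364]
orientation: [[0.766, 0.348, 0.54], [0.283, -0.937, 0.203], [0.577, -0.003, -0.817]]
ft_force: [0.5, 0.0, 0.3]
finger_gap: -0.0001
tcp in hinge frame [ 0.0082 -0.0019  0.1204]
n 1 dist 0.0316 rotdeg 0.4 rot/row [-0.    -0.005 -0.005]
[-0.005, -0.002, 0.031]
```

View pics/c5.png

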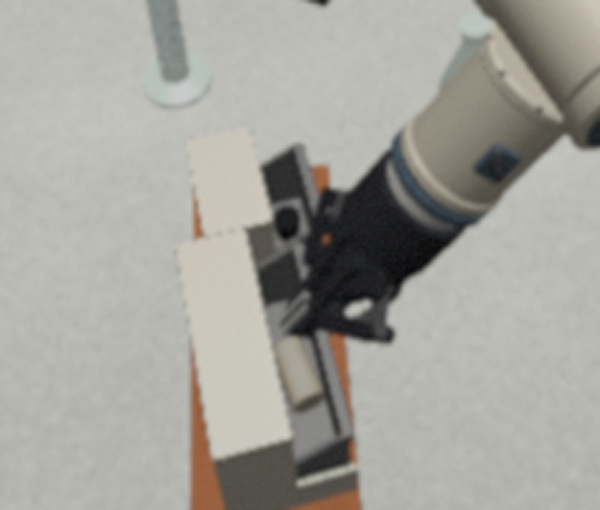

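```bash
python3 -m creep '[{"tx":-0.004,"ty":0,"tz":0.031,"rx":0,"ry":-0.005,"rz":0},{"tx":-0.008,"ty":0,"tz":-0.006,"rx":0,"ry":0,"rz":0},{"tx":-0.005,"ty":0,"tz":-0.003,"rx":0,"ry":0,"rz":0},{"tx":-0.005,"ty":0,"tz":-0.003,"rx":0,"ry":0,"rz":0},{"tx":-0.005,"ty":0,"tz":-0.003,"rx":0,"ry":0,"rz":0},{"tx":-0.006,"ty":0,"tz":-0.002,"rx":0,"ry":0,"rz":0},{"tx":-0.006,"ty":0,"tz":-0.002,"rx":0,"ry":0,"rz":0},{"tx":-0.006,"ty":0,"tz":-0.002,"rx":0,"ry":0,"rz":0}]'
python3 - <<'E'
from h import *
tcpk();print(arm.observe()['orientation'].round(3)[:,2])
E
```

```text
clock: 5.75
eef_pos: [0.5272, 0.338, 0.0922]
orientation: [[0.782, 0.33, 0.529], [0.273, -0.944, 0.185], [0.56, -0.0, -0.828]]
ft_force: [1.3, 0.2, -0.4]
finger_gap: -0.0001
tcp in hinge frame [-0.025  -0.0138  0.0762]
[ 0.529  0.185 -0.828]
```

```bash
python3 -m creep '[{"tx":-0.006,"ty":-0.002,"tz":-0.003,"rx":0,"ry":0,"rz":0},{"tx":-0.006,"ty":-0.002,"tz":-0.003,"rx":0,"ry":0,"rz":0},{"tx":-0.006,"ty":-0.002,"tz":-0.003,"rx":0,"ry":0,"rz":0},{"tx":-0.006,"ty":-0.002,"tz":-0.002,"rx":0,"ry":0,"rz":0}]' 
python3 -m creep '[{"tx":-0.004,"ty":-0.002,"tz":-0.001,"rx":0,"ry":0,"rz":0},{"tx":-0.004,"ty":-0.001,"tz":0,"rx":0,"ry":0,"rz":0}]'
python3 - <<'E'
from h import *
tcpk();b=snap('side','d6');B=cloud(b).reshape(-1,3);T=(B-HG)@RK
for y in(-.06,-.04,.03,.05,.06):
    w=T[(abs(T[:,1]-y)<.006)&(T[:,0]<.035)&(T[:,0]>-.11)&(T[:,2]>.01)&(T[:,2]<.12)]; i=np.argsort(w[:,0]); print(y,len(w),w[i][::max(1,len(w)//10),::2].round(3).tolist())
E
```

```text
clock: 6.08
eef_pos: [0.4973, 0.3364, 0.0903]
orientation: [[0.78, 0.329, 0.532], [0.271, -0.944, 0.186], [0.564, -0.001, -0.826]]
ft_force: [2.0, -0.0, 0.3]
finger_gap: -0.0
clock: 6.25
eef_pos: [0.4908, 0.3378, 0.0902]
orientation: [[0.774, 0.331, 0.54], [0.271, -0.944, 0.189], [0.572, -0.0, -0.82]]
ft_force: [16.6, 0.8, 3.8]
finger_gap: 0.0002
tcp in hinge frame [-0.0592 -0.0012  0.0742]
-0.06 153 [[-0.065, 0.055], [-0.056, 0.056], [-0.047, 0.048], [-0.04, 0.04], [-0.032, 0.036], [-0.024, 0.029], [-0.017, 0.022], [-0.009, 0.013], [0.013, 0.024], [0.026, 0.085], [0.034, 0.077]]
-0.04 170 [[-0.094, 0.119], [-0.072, 0.118], [-0.061, 0.061], [-0.053, 0.05], [-0.045, 0.047], [-0.036, 0.037], [-0.028, 0.03], [-0.018, 0.02], [0.02, 0.088], [0.027, 0.082]]
0.03 257 [[-0.084, 0.118], [-0.066, 0.108], [-0.06, 0.056], [-0.051, 0.048], [-0.04, 0.042], [-0.031, 0.03], [-0.02, 0.024], [-0.009, 0.015], [0.007, 0.019], [0.023, 0.088], [0.032, 0.077]]
0.05 169 [[-0.068, 0.052], [-0.06, 0.059], [-0.055, 0.051], [-0.048, 0.047], [-0.042, 0.04], [-0.036, 0.034], [-0.029, 0.029], [-0.019, 0.021], [0.019, 0.09], [0.026, 0.082], [0.032, 0.078]]
0.06 118 [[-0.068, 0.052], [-0.063, 0.061], [-0.059, 0.057], [-0.056, 0.055], [-0.051, 0.05], [-0.046, 0.044], [-0.037, 0.038], [0.02, 0.086], [0.024, 0.084], [0.028, 0.081], [0.032, 0.077]]
```

```bash
python3 -m creep '[{"tx":0.005,"ty":0,"tz":-0.003,"rx":0,"ry":0,"rz":0},{"tx":0.002,"ty":0,"tz":-0.02,"rx":0,"ry":0,"rz":0},{"tx":0,"ty":0,"tz":-0.035,"rx":0,"ry":0,"rz":0},{"tx":0.01,"ty":0,"tz":-0.035,"rx":0,"ry":-0.1,"rz":0},{"tx":0.02,"ty":0,"tz":-0.02,"rx":0,"ry":-0.1,"rz":0},{"tx":0.02,"ty":0,"tz":0,"rx":0,"ry":-0.1,"rz":0},{"tx":0,"ty":0,"tz":0,"rx":0,"ry":0,"rz":0}]' 1
python3 - <<'E'
from h import *
tcpk();b=snap('side','d7');w=snap('wrist','w7')
B=cloud(b).reshape(-1,3);T=(B-HG)@RK
cv2.imwrite('pics/c7.png',np.hstack([cv2.resize(b['img'][270:400,240:370,::-1],(400,400),interpolation=cv2.INTER_CUBIC),cv2.resize(w['img'][:,:,::-1],(400,250)).copy() if 0 else cv2.copyMakeBorder(cv2.resize(w['img'][:,:,::-1],(400,250)),0,150,0,0,0)]))
E
```

```text
clock: 6.88
eef_pos: [0.4672, 0.3314, 0.1988]
orientation: [[0.907, 0.337, 0.252], [0.326, -0.942, 0.084], [0.266, 0.006, -0.964]]
ft_force: [0.0, 0.3, -2.7]
finger_gap: 0.0833
tcp in hinge frame [-0.0836  0.001   0.1828]
```

View pics/c7.png

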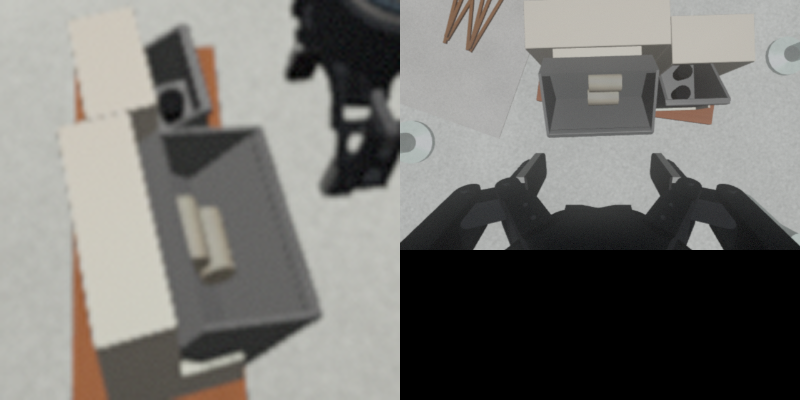

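Run:
```python
from h import *
w=load('w7');b=load('d7')
for (s,u,v) in((w,328,131),(w,310,131),(w,346,131),(w,323,158),(w,308,158),(w,338,158),(b,240+191*.325,270+225*.325),(b,240+213*.325,270+240*.325)):
    u,v=int(round(u)),int(round(v));p=pt(s,u,v);d=s['orientation'].T@np.eye(3)[0];print(u,v,(RK.T@(p-HG)).round(4))
g=cv2.cvtColor(w['img'],cv2.COLOR_RGB2GRAY)
for v in(126,131,136,154,158,162):
    r=g[v,270:390].astype(int); on=np.where(r>130)[0]+270; print(v,on.min() if len(on) else None,on.max() if len(on) else None,g[v,328],g[v,285])
```

```text
328 131 [ 0.0111 -0.0115  0.0605]
310 131 [0.0113 0.0051 0.0606]
346 131 [ 0.011  -0.0281  0.0604]
323 158 [-0.0104 -0.0072  0.0382]
308 158 [-0.0102  0.0078  0.0384]
338 158 [-0.0106 -0.0222  0.0382]
302 343 [ 0.0094 -0.0118  0.0604]
309 348 [-0.0054 -0.0059  0.0395]
126 301 354 158 98
131 301 354 156 97
136 302 354 156 98
154 300 349 156 95
158 301 349 154 98
162 301 348 144 97
```

Run:
```python
from h import *
R=tool(20.6,35);c=HG+RK@[.016,-.0115,.047]; plan(c-R[:,2]*.075,R)
```

```text
n 3 dist 0.0964 rotdeg 19.3 rot/row [ 0.004  0.112 -0.004]
[0.012, 0.004, 0.029] [0.009, 0.004, 0.031] [0.005, 0.004, 0.031]
```

```bash
python3 -m creep '[{"tx":0.012,"ty":0.004,"tz":0.029,"rx":0.004,"ry":0.112,"rz":-0.004},{"tx":0.009,"ty":0.004,"tz":0.031,"rx":0.004,"ry":0.112,"rz":-0.004},{"tx":0.005,"ty":0.004,"tz":0.025,"rx":0.004,"ry":0.112,"rz":-0.004},{"tx":0,"ty":0,"tz":0,"rx":0,"ry":0,"rz":0}]' 0.55
python3 - <<'E'
from h import *
R=tool(20.6,35);c=HG+RK@[.016,-.0115,.047]; tcpk(); plan(c-R[:,2]*.009,R); w=snap('wrist','w8')
b=snap('side','d8')
cv2.imwrite('pics/c8.png',np.vstack([cv2.resize(w['img'][100:400,:,::-1],None,fx=1,fy=1)]))
E
```

```text
clock: 7.32
eef_pos: [0.5182, 0.3375, 0.1252]
orientation: [[0.759, 0.355, 0.545], [0.288, -0.935, 0.207], [0.583, -0.0, -0.812]]
ft_force: [-2.9, -1.8, -4.4]
finger_gap: 0.0662
tcp in hinge frame [-0.0337 -0.0112  0.1092]
n 2 dist 0.0706 rotdeg 0.7 rot/row [-0.001 -0.006  0.001]
[0.002, 0.0, 0.035] [0.002, 0.0, 0.035]
```

View pics/c8.png

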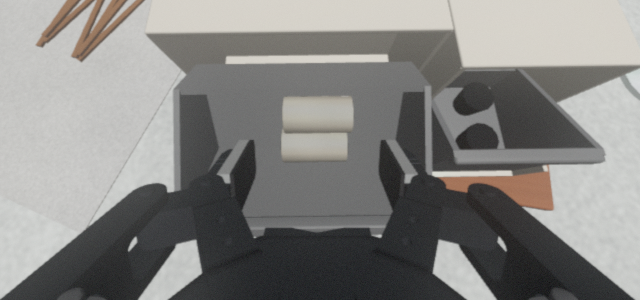

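```bash
python3 -m creep '[{"tx":0.002,"ty":0,"tz":0.03,"rx":0,"ry":-0.006,"rz":0},{"tx":0.002,"ty":0,"tz":0.025,"rx":0,"ry":-0.004,"rz":0},{"tx":0,"ty":0,"tz":0.011,"rx":0,"ry":0,"rz":0},{"tx":0,"ty":0,"tz":0,"rx":0,"ry":0,"rz":0}]'
python3 - <<'E'
from h import *
R=tool(20.6,35);c=HG+RK@[.016,-.0115,.047]; tcpk(); plan(c-R[:,2]*.009,R)
b=load('d8');T=(cloud(b).reshape(-1,3)-HG)@RK
w=T[(abs(T[:,1]+.128)<.03)&(T[:,2]>.07)&(T[:,2]<.09)&(T[:,0]<.01)];print('narrow rim',np.median(w,0).round(3),len(w))
E
```

```text
clock: 7.75
eef_pos: [0.5651, 0.3599, 0.1055]
orientation: [[0.755, 0.355, 0.552], [0.281, -0.935, 0.217], [0.593, -0.009, -0.805]]
ft_force: [1.3, 0.3, -1.0]
finger_gap: 0.0661
tcp in hinge frame [ 0.0181 -0.0067  0.0895]
n 1 dist 0.0362 rotdeg 1.5 rot/row [-0.009 -0.024 -0.003]
[-0.027, 0.005, 0.024] 
narrow rim [-0.572 -0.124  0.084] 213
```

Run:
```python
from h import *
o=arm.observe();print(o['joint_pos'].round(3),o['ft_force'],o['effort'].round(1))
b=snap('side','d9');w=snap('wrist','w9')
cv2.imwrite('pics/c9.png',np.hstack([cv2.resize(b['img'][260:400,220:360,::-1],(400,400),interpolation=cv2.INTER_CUBIC),cv2.copyMakeBorder(cv2.resize(w['img'][:,:,::-1],(400,250)),0,150,0,0,0)]))
T=(cloud(b).reshape(-1,3)-HG)@RK
w=T[(abs(T[:,1]+.07)<.004)&(T[:,0]<.06)&(T[:,0]>-.1)&(T[:,2]>.02)];print(w[np.argsort(w[:,0])][::8].round(3).tolist())
```

```text
[ 0.572 -0.157  1.848 -0.158  0.831  1.852] [ 1.28399612  0.26498419 -0.9856446 ] [ -0.2 -36.8 -44.6  -0.7  -3.7   0. ]
[[-0.041, -0.072, 0.159], [-0.034, -0.072, 0.162], [-0.027, -0.071, 0.169], [-0.022, -0.07, 0.169], [-0.017, -0.07, 0.166], [-0.014, -0.071, 0.121], [-0.012, -0.067, 0.023], [-0.009, -0.066, 0.151], [-0.005, -0.07, 0.147], [0.0, -0.071, 0.135], [0.006, -0.07, 0.126], [0.024, -0.068, 0.028], [0.037, -0.069, 0.084], [0.046, -0.071, 0.12], [0.052, -0.067, 0.12], [0.058, -0.068, 0.121]]
```

View pics/c9.png

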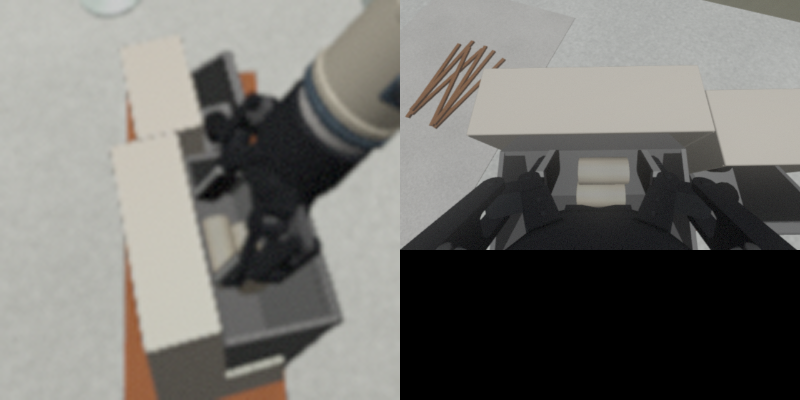

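```bash
python3 -m creep '[{"tx":0,"ty":0,"tz":-0.03,"rx":0,"ry":0,"rz":0},{"tx":0,"ty":0,"tz":-0.035,"rx":0,"ry":-0.08,"rz":0},{"tx":0,"ty":0,"tz":0,"rx":0,"ry":-0.1,"rz":0},{"tx":0,"ty":0,"tz":0,"rx":0,"ry":-0.1,"rz":0},{"tx":0,"ty":0,"tz":0,"rx":0,"ry":0,"rz":0}]' 0.41
python3 - <<'E'
from h import *
tcpk(); w=snap('wrist','w10');g=cv2.cvtColor(w['img'],cv2.COLOR_RGB2GRAY)
T=(cloud(w)-HG)@RK
m=(g>125)&(T[...,2]>.02)&(T[...,2]<.07)&(abs(T[...,1])<.07)&(T[...,0]<.035)&(T[...,0]>-.04)
n,l,st,ce=cv2.connectedComponentsWithStats(m.astype('uint8'))
for i in range(1,n):
    if st[i,4]>150:
        q=T[l==i]; print(st[i],'y ',np.percentile(q[:,1],[1,99]).round(4),'x,z top',q[q[:,2]>np.percentile(q[:,2],97)].mean(0).round(4),'med',np.median(q,0).round(4))
b=snap('side','d10');B=(cloud(b).reshape(-1,3)-HG)@RK
for y in(-.06,.06,-.13):
    q=B[(abs(B[:,1]-y)<.006)&(B[:,0]<.035)&(B[:,0]>-.1)&(B[:,2]>.01)&(B[:,2]<.105)];i=np.argsort(q[:,0]);print(y,q[i][::max(1,len(q)//9),::2].round(3).tolist())
R=tool(20.6,20);c=HG+RK@[.016,-.0115,.047];plan(c-R[:,2]*.08,R)
E
```

```text
clock: 8.27
eef_pos: [0.5224, 0.3452, 0.1682]
orientation: [[0.88, 0.358, 0.312], [0.334, -0.933, 0.13], [0.338, -0.011, -0.941]]
ft_force: [0.4, 0.3, -0.6]
finger_gap: 0.0603
tcp in hinge frame [-0.027  -0.0054  0.1522]
[ 295  177   61   53 2847] y  [-0.0355  0.0145] x,z top [ 0.022  -0.0112  0.0576] med [ 0.013  -0.0103  0.052 ]
-0.06 [[-0.043, 0.065], [-0.037, 0.056], [-0.03, 0.047], [-0.023, 0.039], [-0.017, 0.028], [-0.009, 0.019], [0.003, 0.011], [0.014, 0.018], [0.024, 0.027]]
0.06 [[-0.056, 0.067], [-0.052, 0.071], [-0.049, 0.069], [-0.046, 0.065], [-0.043, 0.058], [-0.04, 0.057], [-0.037, 0.055], [-0.034, 0.049], [-0.028, 0.042], [0.034, 0.08]]
-0.13 [[-0.025, 0.084], [-0.021, 0.086], [-0.018, 0.06], [-0.017, 0.085], [-0.005, 0.034], [-0.003, 0.031], [0.001, 0.03], [0.003, 0.024], [0.006, 0.019], [0.009, 0.01]]
n 1 dist 0.0329 rotdeg 0.7 rot/row [-0.012  0.001  0.003]
[0.006, 0.006, 0.032]
```

Run:
```python
from h import *
for k in range(3):
    b=snap('side','d11');B=(cloud(b).reshape(-1,3)-HG)@RK
    q=B[(abs(B[:,1]-.06)<.012)&(B[:,0]<-.015)&(B[:,0]>-.08)&(B[:,2]>.015)&(B[:,2]<.082)]
    f=np.polyfit(q[:,2],q[:,0],1);print(b['depth'].shape,arm.observe()['clock'],len(q),'angle',np.arctan(-f[0]).round(3),'rim',q[q[:,0]<np.percentile(q[:,0],6)].mean(0).round(4))
```

```text
(400, 640) 8.4167 138 angle 0.679 rim [-0.0552  0.0601  0.0676]
(400, 640) 8.4667 137 angle 0.682 rim [-0.0553  0.06    0.0673]
(400, 640) 8.5167 137 angle 0.692 rim [-0.0554  0.0604  0.067 ]
```

```bash
python3 -m creep '[{"tx":0,"ty":0,"tz":0,"rx":0,"ry":0,"rz":0},{"tx":0,"ty":0,"tz":0,"rx":0,"ry":0,"rz":0},{"tx":0,"ty":0,"tz":0,"rx":0,"ry":0,"rz":0},{"tx":0,"ty":0,"tz":0,"rx":0,"ry":0,"rz":0},{"tx":0,"ty":0,"tz":0,"rx":0,"ry":0,"rz":0},{"tx":0,"ty":0,"tz":0,"rx":0,"ry":0,"rz":0}]'
python3 - <<'E'
from h import *
b=snap('side','d11');B=(cloud(b).reshape(-1,3)-HG)@RK
q=B[(abs(B[:,1]-.06)<.012)&(B[:,0]<-.015)&(B[:,0]>-.08)&(B[:,2]>.015)&(B[:,2]<.082)]
f=np.polyfit(q[:,2],q[:,0],1);print('angle',np.arctan(-f[0]).round(3),'rim',q[q[:,0]<np.percentile(q[:,0],6)].mean(0).round(4))
w=snap('wrist','w11');g=cv2.cvtColor(w['img'],cv2.COLOR_RGB2GRAY)
T=(cloud(w)-HG)@RK
m=(g>125)&(T[...,2]>.02)&(T[...,2]<.07)&(abs(T[...,1])<.07)&(T[...,0]<.04)&(T[...,0]>-.04)
q=T[m];print('y',np.percentile(q[:,1],[1,99]).round(4))
for x in np.arange(-.03,.04,.004):
    r=q[(abs(q[:,0]-x)<.002)&(abs(q[:,1]+.011)<.012)]
    if len(r)>3: print(round(x,3),np.median(r[:,2]).round(4),end='; ')
tcpk()
for n in('w11',):
    cv2.imwrite('pics/c11.png',w['img'][:,:,::-1])
E
```

```text
clock: 9.02
eef_pos: [0.5174, 0.343, 0.1592]
orientation: [[0.88, 0.359, 0.31], [0.336, -0.933, 0.127], [0.335, -0.008, -0.942]]
ft_force: [0.1, -0.4, -0.6]
finger_gap: 0.0601
angle 0.674 rim [-0.0555  0.0602  0.0667]
y [-0.0356  0.0148]
-0.014 0.0322; -0.01 0.0348; -0.006 0.038; -0.002 0.0393; 0.002 0.0393; 0.006 0.038; 0.01 0.0509; 0.014 0.0541; 0.018 0.056; 0.022 0.0568; 0.026 0.0559; 0.03 0.0542; 0.034 0.0509; tcp in hinge frame [-0.0324 -0.0058  0.1433]
```

View pics/c11.png

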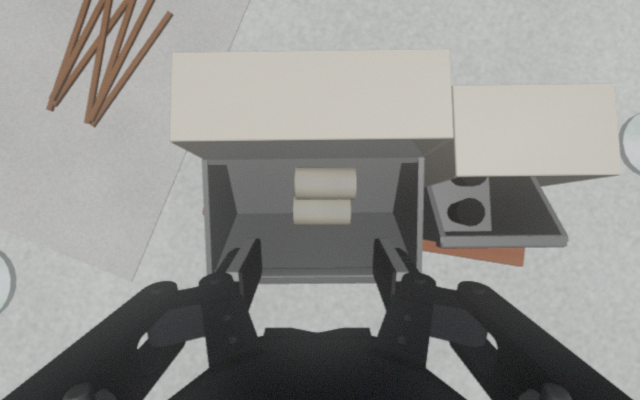

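Run:
```python
from h import *
R=tool(20.6,24);c=HG+RK@[.0235,-.0104,.043];plan(c-R[:,2]*.08,R)
```

```text
n 1 dist 0.0362 rotdeg 4.5 rot/row [-0.01   0.077  0.004]
[0.013, 0.005, 0.033]
```

```bash
python3 -m creep '[{"tx":0.014,"ty":0.005,"tz":0.01,"rx":-0.01,"ry":0.077,"rz":0.004},{"tx":0.001,"ty":0,"tz":0.018,"rx":0,"ry":0,"rz":0}]'
python3 - <<'E'
from h import *
R=tool(20.6,24);c=HG+RK@[.0235,-.0104,.043];tcpk();plan(c-R[:,2]*.06,R);plan(c-R[:,2]*.011,R)
E
```

```text
clock: 9.28
eef_pos: [0.5445, 0.3484, 0.1436]
orientation: [[0.851, 0.352, 0.389], [0.32, -0.936, 0.148], [0.416, -0.001, -0.909]]
ft_force: [0.2, -1.0, -0.1]
finger_gap: 0.0603
tcp in hinge frame [-0.0052 -0.0102  0.1276]
n 1 dist 0.0301 rotdeg 0.6 rot/row [-0.002 -0.011 -0.   ]
[-0.009, 0.0, 0.029] 
n 2 dist 0.0784 rotdeg 0.6 rot/row [-0.001 -0.005 -0.   ]
[-0.005, 0.0, 0.039] [-0.004, 0.0, 0.039]
```

```bash
python3 -m creep '[{"tx":-0.009,"ty":0,"tz":0.028,"rx":-0.002,"ry":-0.011,"rz":0}]'
python3 -m creep '[{"tx":0,"ty":0,"tz":0.016,"rx":0,"ry":0,"rz":0}]'
python3 -m creep '[{"tx":0,"ty":0,"tz":0.015,"rx":0,"ry":0,"rz":0}]'
python3 - <<'E'
from h import *
R=tool(20.6,24);c=HG+RK@[.0235,-.0104,.043];tcpk();plan(c-R[:,2]*.011,R)
E
```

```text
clock: 9.37
eef_pos: [0.5499, 0.3508, 0.1186]
orientation: [[0.852, 0.352, 0.387], [0.32, -0.936, 0.146], [0.414, -0.001, -0.91]]
ft_force: [-0.7, -0.1, 0.2]
finger_gap: 0.0605
clock: 9.45
eef_pos: [0.5552, 0.3526, 0.1007]
orientation: [[0.854, 0.352, 0.384], [0.32, -0.936, 0.145], [0.411, -0.0, -0.912]]
ft_force: [-0.3, -0.5, -0.7]
finger_gap: 0.0604
clock: 9.53
eef_pos: [0.5615, 0.355, 0.0867]
orientation: [[0.853, 0.352, 0.385], [0.32, -0.936, 0.145], [0.411, -0.001, -0.911]]
ft_force: [0.7, 0.4, 0.7]
finger_gap: 0.06
tcp in hinge frame [ 0.013  -0.01    0.0707]
n 1 dist 0.0186 rotdeg 0.3 rot/row [-0.    -0.005 -0.   ]
[-0.002, 0.0, 0.019]
```

```bash
python3 -m creep '[{"tx":-0.002,"ty":0,"tz":0.01,"rx":0,"ry":0,"rz":0}]'
python3 -m creep '[{"tx":0,"ty":0,"tz":0.007,"rx":0,"ry":0,"rz":0}]'
python3 -m creep '[{"tx":0,"ty":0,"tz":0,"rx":0,"ry":0,"rz":0},{"tx":0,"ty":0,"tz":-0.001,"rx":0,"ry":0,"rz":0},{"tx":0,"ty":0,"tz":-0.001,"rx":0,"ry":0,"rz":0},{"tx":0,"ty":0,"tz":-0.001,"rx":0,"ry":0,"rz":0}]' -1 30
python3 - <<'E'
from h import *
tcpk()
E
```

```text
clock: 9.62
eef_pos: [0.5635, 0.3556, 0.0746]
orientation: [[0.854, 0.351, 0.383], [0.321, -0.936, 0.144], [0.41, -0.0, -0.912]]
ft_force: [-1.4, 0.1, -0.2]
finger_gap: 0.0602
clock: 9.7
eef_pos: [0.566, 0.3563, 0.0665]
orientation: [[0.855, 0.351, 0.382], [0.321, -0.936, 0.143], [0.408, 0.0, -0.913]]
ft_force: [-1.0, -0.0, 0.1]
finger_gap: 0.0605
clock: 10.03
eef_pos: [0.5647, 0.3558, 0.0687]
orientation: [[0.855, 0.351, 0.381], [0.321, -0.936, 0.142], [0.406, 0.0, -0.914]]
ft_force: [0.6, 0.4, -0.2]
finger_gap: 0.0493
tcp in hinge frame [ 0.0163 -0.0104  0.0527]
```

```bash
python3 -m creep '[{"tx":0,"ty":0,"tz":-0.012,"rx":0,"ry":0,"rz":0},{"tx":0,"ty":0,"tz":-0.025,"rx":0,"ry":0,"rz":0},{"tx":-0.002,"ty":0,"tz":-0.04,"rx":0,"ry":0,"rz":0},{"tx":-0.003,"ty":0,"tz":-0.04,"rx":0,"ry":0,"rz":0},{"tx":-0.003,"ty":0,"tz":-0.04,"rx":0,"ry":0,"rz":0},{"tx":0,"ty":0,"tz":-0.02,"rx":0,"ry":0,"rz":0}]'
python3 - <<'E'
from h import *
tcpk();w=snap('wrist','w12');s=snap('scene','s12')
T=cloud(w);o=arm.observe();L=(T-o['eef_pos'])@o['orientation']
g=cv2.cvtColor(w['img'],cv2.COLOR_RGB2GRAY)
m=(g>120)&(abs(L[...,1])<.03)&(abs(L[...,0])<.03)&(abs(L[...,2])<.05); q=L[m]; print(len(q))
if len(q): print('tool-frame pct',np.percentile(q,[2,50,98],axis=0).round(4).tolist())
for z in np.arange(-.01,.03,.004):
    r=q[abs(q[:,2]-z)<.002]
    if len(r): print(round(z,3),np.percentile(r[:,0],95).round(4),len(r))
a=load('s4')
for n in('s12',):
    A=load(n)
    print('knob',pt(A,262,232),'before',pt(load('s3'),262,232))
R=tool(-20,40); seat=PR+[0,0,.168]
print('front staging'); plan(seat-R[:,2]*.012+RP@[-.18,0,.10],R)
E
```

```text
clock: 10.53
eef_pos: [0.4845, 0.325, 0.2333]
orientation: [[0.858, 0.351, 0.375], [0.322, -0.937, 0.139], [0.4, 0.001, -0.917]]
ft_force: [0.0, 0.6, 0.2]
finger_gap: 0.0493
tcp in hinge frame [-0.0696 -0.011   0.2173]
5337
tool-frame pct [[-0.0093, -0.0235, -0.0069], [0.0058, 0.0002, -0.0039], [0.0135, 0.0246, 0.005]]
-0.01 -0.0126 4
-0.006 0.007 2526
-0.002 0.0115 1716
0.002 0.0135 780
0.006 0.0139 212
0.01 0.0089 2
knob [ 0.6673669  -0.10086226  0.21267942] before [ 0.67075801 -0.10033523  0.21806745]
front staging
n 14 dist 0.5477 rotdeg 43.5 rot/row [-0.027  0.019  0.043]
[-0.014, 0.035, -0.009] [-0.012, 0.036, -0.009] [-0.01, 0.037, -0.008] [-0.009, 0.038, -0.007] [-0.007, 0.038, -0.006] [-0.005, 0.038, -0.005] [-0.003, 0.039, -0.004] [-0.002, 0.039, -0.003] [0.0, 0.039, -0.002] [0.002, 0.039, -0.001] [0.004, 0.039, -0.0] [0.005, 0.039, 0.001] [0.007, 0.038, 0.002] [0.009, 0.038, 0.003]
```

```bash
python3 -m creep '[{"tx":-0.014,"ty":0.035,"tz":-0.009,"rx":-0.027,"ry":0.019,"rz":0.043},{"tx":-0.012,"ty":0.036,"tz":-0.009,"rx":-0.027,"ry":0.019,"rz":0.043},{"tx":-0.01,"ty":0.037,"tz":-0.009,"rx":-0.027,"ry":0.019,"rz":0.043},{"tx":-0.009,"ty":0.038,"tz":-0.008,"rx":-0.027,"ry":0.019,"rz":0.043},{"tx":-0.007,"ty":0.038,"tz":-0.007,"rx":-0.027,"ry":0.019,"rz":0.043},{"tx":-0.005,"ty":0.038,"tz":-0.006,"rx":-0.027,"ry":0.019,"rz":0.043},{"tx":-0.003,"ty":0.039,"tz":-0.005,"rx":-0.027,"ry":0.019,"rz":0.043},{"tx":-0.002,"ty":0.039,"tz":-0.004,"rx":-0.027,"ry":0.019,"rz":0.043},{"tx":0,"ty":0.039,"tz":-0.003,"rx":-0.027,"ry":0.019,"rz":0.043},{"tx":0.002,"ty":0.039,"tz":-0.002,"rx":-0.027,"ry":0.019,"rz":0.043},{"tx":0.004,"ty":0.039,"tz":-0.001,"rx":-0.027,"ry":0.019,"rz":0.043},{"tx":0.005,"ty":0.039,"tz":0,"rx":-0.027,"ry":0.019,"rz":0.043}]'
python3 - <<'E'
from h import *
R=tool(-20,40); seat=PR+[0,0,.168]
plan(seat-R[:,2]*.012+RP@[-.18,0,.10],R)
E
```

```text
clock: 11.63
eef_pos: [0.4431, -0.1528, 0.2774]
orientation: [[0.769, -0.257, 0.586], [-0.195, -0.966, -0.169], [0.609, 0.016, -0.793]]
ft_force: [0.3, 0.2, -0.8]
finger_gap: 0.0495
n 2 dist 0.066 rotdeg 5.7 rot/row [-0.022  0.021  0.04 ]
[0.007, 0.032, 0.006] [0.008, 0.031, 0.007]
```

```bash
python3 -m creep '[{"tx":0.007,"ty":0.032,"tz":0.004,"rx":-0.022,"ry":0.021,"rz":0.04},{"tx":0.007,"ty":0.032,"tz":0.004,"rx":-0.022,"ry":0.021,"rz":0.04},{"tx":0,"ty":0,"tz":-0.001,"rx":0,"ry":0,"rz":0}]'
python3 - <<'E'
from h import *
snap('wrist','w13')
for n in('s0','s12','d0','d10','w13'):
    T=(cloud(load(n)).reshape(-1,3)-PR)@RP
    q=T[(abs(T[:,0])<.06)&(abs(T[:,1])<.06)&(T[:,2]>.158)&(T[:,2]<.172)]
    p=T[(np.hypot(T[:,0],T[:,1])<.07)&(T[:,2]>.126)&(T[:,2]<.136)]
    g=T[(abs(T[:,0])<.02)&(abs(T[:,1])<.03)&(T[:,2]>.145)&(T[:,2]<.157)]
    print(n,len(q),'anvil top x',np.percentile(q[:,0],[2,98]).round(4) if len(q) else 0,'y',np.percentile(q[:,1],[2,98]).round(4) if len(q) else 0,'platen x',np.percentile(p[:,0],[1,99]).round(4) if len(p) else 0,np.percentile(p[:,1],[1,99]).round(4) if len(p) else 0,'groove',np.median(g,0).round(4) if len(g) else 0)
T=(cloud(load('s0')).reshape(-1,3)-PR)@RP
q=T[(abs(T[:,2]-.425)<.005)&(abs(T[:,0])<.1)&(abs(T[:,1])<.2)];print('xhead',np.percentile(q[:,0],[1,99]).round(4),np.percentile(q[:,1],[1,99]).round(4), np.polyfit(q[:,1],q[:,0],1))
R=tool(-20,40); seat=PR+[0,0,.168]; plan(seat-R[:,2]*.0075+RP@[-.18,0,.10],R)
E
```

```text
clock: 11.88
eef_pos: [0.4359, -0.2277, 0.2814]
orientation: [[0.714, -0.358, 0.602], [-0.273, -0.934, -0.232], [0.645, 0.002, -0.764]]
ft_force: [-0.2, -0.2, -1.1]
finger_gap: 0.0497
s0 161 anvil top x [-0.0276  0.0251] y [-0.0179  0.0156] platen x [-0.0486  0.0471] [-0.0487  0.0471] groove [-0.0042  0.0043  0.1528]
s12 162 anvil top x [-0.0271  0.0258] y [-0.0178  0.0155] platen x [-0.0485  0.0473] [-0.0481  0.0471] groove [-0.0038  0.0006  0.1525]
d0 81 anvil top x [-0.0243  0.0269] y [-0.0191  0.0162] platen x [-0.0476  0.0488] [-0.048   0.0472] groove [0.0032 0.0114 0.1529]
d10 87 anvil top x [-0.0256  0.0264] y [-0.0196  0.0173] platen x [-0.0478  0.0481] [-0.0459  0.0478] groove [0.0037 0.0118 0.1528]
w13 753 anvil top x [-0.0276  0.0237] y [-0.018   0.0143] platen x [-0.0503  0.0386] [-0.0487  0.0452] groove [ 0.0023 -0.0023  0.1536]
xhead [-0.0485  0.0487] [-0.1454  0.1465] [-0.00707573  0.00416034]
n 1 dist 0.0157 rotdeg 0.8 rot/row [ 0.01  -0.003 -0.011]
[0.002, -0.01, 0.012]
```

```bash
cat >> h.py <<'E'
S=PR+RP@[-.0005,-.0013,.168]
def cyl():
    o=arm.observe();c=o['eef_pos']+.0075*o['orientation'][:,2]; print('cyl rel seat (press axes)',(RP.T@(c-S)).round(4),'gap',round(o['finger_gap'],4)); return c
def go(d,tilt=40):
    R=tool(-20,tilt); plan(S+RP@np.array(d)-R[:,2]*.0075,R)
E
python3 -c "
from h import *
cyl();go([-.07,0,.04])"
```

```text
cyl rel seat (press axes) [-0.1889 -0.0084  0.1081] gap 0.0495
n 4 dist 0.1372 rotdeg 0.8 rot/row [ 0.002 -0.001 -0.003]
[0.012, -0.003, 0.032] [0.012, -0.002, 0.032] [0.012, -0.002, 0.032] [0.012, -0.002, 0.032]
```

```bash
python3 -m creep '[{"tx":0.012,"ty":-0.003,"tz":0.03,"rx":0.003,"ry":0,"rz":-0.003},{"tx":0.012,"ty":-0.002,"tz":0.03,"rx":0.002,"ry":0,"rz":-0.003},{"tx":0.012,"ty":-0.002,"tz":0.03,"rx":0.002,"ry":0,"rz":-0.003},{"tx":0.01,"ty":-0.002,"tz":0.024,"rx":0.002,"ry":0,"rz":-0.003},{"tx":0,"ty":0,"tz":-0.001,"rx":0,"ry":0,"rz":0}]'
python3 -c "
from h import *
cyl();go([-.0,0,.028])"
```

```text
clock: 12.35
eef_pos: [0.5443, -0.2527, 0.229]
orientation: [[0.715, -0.338, 0.612], [-0.254, -0.941, -0.223], [0.651, 0.004, -0.759]]
ft_force: [0.2, 0.7, -0.2]
finger_gap: 0.0497
cyl rel seat (press axes) [-0.078   0.0032  0.0553] gap 0.0497
n 3 dist 0.0827 rotdeg 0.7 rot/row [ 0.    -0.004  0.002]
[0.014, 0.001, 0.024] [0.014, 0.001, 0.024] [0.014, 0.001, 0.024]
```

```bash
python3 -m creep '[{"tx":0.014,"ty":0.001,"tz":0.022,"rx":0,"ry":-0.004,"rz":0.002},{"tx":0.014,"ty":0.001,"tz":0.022,"rx":0,"ry":-0.004,"rz":0.002},{"tx":0.012,"ty":0.001,"tz":0.02,"rx":0,"ry":-0.004,"rz":0.002},{"tx":0,"ty":0,"tz":-0.001,"rx":0,"ry":0,"rz":0}]'
python3 -c "
from h import *
c=cyl();go([-.0,0,.012]);w=snap('wrist','w14')
o=arm.observe();P=cloud(w)
L=(P-o['eef_pos'])@o['orientation'];g=cv2.cvtColor(w['img'],cv2.COLOR_RGB2GRAY)
m=(g>120)&(abs(L[...,1])<.03)&(abs(L[...,0])<.02)&(L[...,2]>-.012)&(L[...,2]<.02);q=L[m];print(np.percentile(q,[1,99],axis=0).round(4))
Q=((P-PR)@RP)[m];print('cyl y in press',np.percentile(Q[:,1],[1,99]).round(4))
T=((P-PR)@RP).reshape(-1,3);t=T[(abs(T[:,0])<.05)&(abs(T[:,1])<.04)&(T[:,2]>.158)&(T[:,2]<.168)];print(len(t),np.percentile(t,[2,98],axis=0).round(4))
"
```

```text
clock: 12.68
eef_pos: [0.6141, -0.2728, 0.2066]
orientation: [[0.725, -0.333, 0.603], [-0.256, -0.943, -0.212], [0.639, -0.001, -0.769]]
ft_force: [-0.3, -0.1, -1.5]
finger_gap: 0.0495
cyl rel seat (press axes) [-0.0056  0.0083  0.0328] gap 0.0495
n 1 dist 0.0231 rotdeg 0.6 rot/row [-0.007  0.004  0.007]
[-0.009, 0.008, 0.02] 
[[-0.003  -0.029  -0.009 ]
 [ 0.0165  0.029   0.013 ]]
cyl y in press [-0.0218  0.0362]
1439 [[-0.0269 -0.0188  0.1604]
 [ 0.0246  0.0138  0.1649]]
```

```bash
python3 -m creep '[{"tx":-0.004,"ty":0.009,"tz":0.012,"rx":-0.007,"ry":0.004,"rz":0.007}]'
python3 -c "
from h import *
c=cyl();go([-.0,-.0005,.005])"
```

```text
clock: 12.82
eef_pos: [0.616, -0.2806, 0.2011]
orientation: [[0.717, -0.339, 0.609], [-0.258, -0.941, -0.22], [0.648, 0.001, -0.762]]
ft_force: [0.3, 0.2, 1.2]
finger_gap: 0.0493
cyl rel seat (press axes) [-0.0011  0.0016  0.0274] gap 0.0493
n 1 dist 0.0225 rotdeg 0.4 rot/row [-0.002 -0.006  0.003]
[-0.014, 0.002, 0.018]
```

```bash
python3 -m creep '[{"tx":-0.008,"ty":0.002,"tz":0.009,"rx":-0.002,"ry":-0.006,"rz":0.003},{"tx":-0.003,"ty":0,"tz":0.005,"rx":0,"ry":0,"rz":0}]'
python3 -c "
from h import *
c=cyl();go([-.0,-.0005,.001])"
```

```text
clock: 12.98
eef_pos: [0.6152, -0.2811, 0.1836]
orientation: [[0.72, -0.34, 0.605], [-0.26, -0.94, -0.219], [0.643, 0.0, -0.766]]
ft_force: [-0.0, 0.2, -1.0]
finger_gap: 0.0494
cyl rel seat (press axes) [-0.0018  0.0008  0.0099] gap 0.0494
n 1 dist 0.0091 rotdeg 0.1 rot/row [-0.001 -0.     0.002]
[-0.004, 0.001, 0.008]
```

```bash
python3 -m creep '[{"tx":-0.001,"ty":0.001,"tz":0.004,"rx":0,"ry":0,"rz":0}]';python3 -m creep '[{"tx":-0.001,"ty":0,"tz":0.002,"rx":0,"ry":0,"rz":0}]'; python3 -m creep '[{"tx":-0.001,"ty":0,"tz":0.001,"rx":0,"ry":0,"rz":0}]'
python3 -c "
from h import *
c=cyl();go([-.0,-.0005,.0)]" 2>/dev/null; python3 -c "
from h import *
cyl();go([0,-.0005,0])"
```

```text
clock: 13.07
eef_pos: [0.616, -0.2817, 0.1797]
orientation: [[0.72, -0.34, 0.605], [-0.26, -0.941, -0.219], [0.643, 0.0, -0.766]]
ft_force: [0.1, -0.3, -1.3]
finger_gap: 0.0496
clock: 13.15
eef_pos: [0.6161, -0.2813, 0.1774]
orientation: [[0.721, -0.339, 0.605], [-0.26, -0.941, -0.218], [0.643, 0.0, -0.766]]
ft_force: [-0.3, 1.9, -0.2]
finger_gap: 0.0493
clock: 13.23
eef_pos: [0.6158, -0.2809, 0.1763]
orientation: [[0.72, -0.339, 0.605], [-0.26, -0.941, -0.218], [0.643, 0.0, -0.766]]
ft_force: [0.3, -0.1, -1.2]
finger_gap: 0.0496
cyl rel seat (press axes) [-0.0012  0.0011  0.0025] gap 0.0496
n 1 dist 0.0032 rotdeg 0.2 rot/row [-0.002 -0.     0.002]
[-0.001, 0.002, 0.003]
```

```bash
python3 -m creep '[{"tx":0,"ty":0.002,"tz":0.001,"rx":0,"ry":0,"rz":0}]';python3 -m creep '[{"tx":0,"ty":0,"tz":0.001,"rx":0,"ry":0,"rz":0}]'; python3 -m creep '[{"tx":0,"ty":0,"tz":0.001,"rx":0,"ry":0,"rz":0}]'
python3 -c "
from h import *
cyl();w=snap('wrist','w15');P=cloud(w);o=arm.observe();T=(P-S)@RP;g=cv2.cvtColor(w['img'],cv2.COLOR_RGB2GRAY)
m=(g>120)&(abs(T[...,1])<.03)&(abs(T[...,0])<.02)&(T[...,2]>-.005)&(T[...,2]<.02);q=T[m];print(np.percentile(q,[1,50,99],axis=0).round(4))
print('crest x', [ (round(x,3),np.median(q[abs(q[:,0]-x)<.0015,2]).round(4)) for x in (-.012,-.008,-.004,0,.004,.008)])
"
```

```text
clock: 13.32
eef_pos: [0.6156, -0.2826, 0.1758]
orientation: [[0.72, -0.339, 0.605], [-0.259, -0.941, -0.218], [0.643, 0.0, -0.766]]
ft_force: [-0.3, 0.4, -0.5]
finger_gap: 0.0492
clock: 13.4
eef_pos: [0.6162, -0.283, 0.1756]
orientation: [[0.72, -0.339, 0.606], [-0.259, -0.941, -0.218], [0.644, 0.0, -0.765]]
ft_force: [0.0, -0.6, -0.1]
finger_gap: 0.0492
clock: 13.48
eef_pos: [0.6168, -0.2833, 0.1754]
orientation: [[0.719, -0.339, 0.606], [-0.259, -0.941, -0.219], [0.645, 0.0, -0.765]]
ft_force: [0.5, 1.3, -0.1]
finger_gap: 0.0495
cyl rel seat (press axes) [ 0.0006 -0.0008  0.0017] gap 0.0495
[[-0.0096 -0.0285  0.0068]
 [ 0.0007 -0.0008  0.0159]
 [ 0.0144  0.0285  0.0185]]
crest x [(-0.012, np.float64(0.0026)), (-0.008, np.float64(0.0122)), (-0.004, np.float64(0.0156)), (0, np.float64(0.0173)), (0.004, np.float64(0.0172)), (0.008, np.float64(0.0161))]
```

```bash
python3 -m creep '[{"tx":-0.001,"ty":0,"tz":0.001,"rx":0,"ry":0,"rz":0}]';python3 -m creep '[{"tx":-0.001,"ty":0,"tz":0.001,"rx":0,"ry":0,"rz":0}]'; python3 -m creep '[{"tx":-0.001,"ty":0,"tz":0.001,"rx":0,"ry":0,"rz":0}]'
python3 -c "
from h import *
cyl()"
```

```text
clock: 13.62
eef_pos: [0.6171, -0.2835, 0.1749]
orientation: [[0.719, -0.339, 0.607], [-0.258, -0.941, -0.219], [0.646, 0.001, -0.764]]
ft_force: [-7.5, 3.7, 7.4]
finger_gap: 0.0494
clock: 13.7
eef_pos: [0.6171, -0.2835, 0.1749]
orientation: [[0.718, -0.339, 0.608], [-0.258, -0.941, -0.22], [0.647, 0.001, -0.763]]
ft_force: [-9.1, 4.7, 6.6]
finger_gap: 0.0495
clock: 13.78
eef_pos: [0.6171, -0.2835, 0.1749]
orientation: [[0.717, -0.339, 0.609], [-0.257, -0.941, -0.22], [0.647, 0.001, -0.762]]
ft_force: [-6.9, 3.6, 5.4]
finger_gap: 0.0492
cyl rel seat (press axes) [ 0.0009 -0.0009  0.0012] gap 0.0492
```

```bash
python3 -m creep '[{"tx":-0.0015,"ty":0,"tz":-0.001,"rx":0,"ry":0,"rz":0}]';python3 -m creep '[{"tx":-0.001,"ty":0,"tz":0,"rx":0,"ry":0,"rz":0}]'
python3 -c "
from h import *
cyl()"
```

```text
clock: 13.87
eef_pos: [0.6155, -0.2829, 0.1752]
orientation: [[0.717, -0.338, 0.61], [-0.257, -0.941, -0.22], [0.648, 0.001, -0.762]]
ft_force: [-0.3, -0.2, -0.4]
finger_gap: 0.0493
clock: 13.95
eef_pos: [0.6148, -0.2827, 0.1749]
orientation: [[0.717, -0.339, 0.61], [-0.257, -0.941, -0.22], [0.648, 0.001, -0.761]]
ft_force: [-0.8, 0.5, -0.5]
finger_gap: 0.0493
cyl rel seat (press axes) [-0.0015 -0.0009  0.0012] gap 0.0493
```

```bash
python3 -m creep '[{"tx":-0.0005,"ty":0,"tz":0.001,"rx":0,"ry":0,"rz":0}]';python3 -m creep '[{"tx":-0.0005,"ty":0,"tz":0.001,"rx":0,"ry":0,"rz":0}]'
python3 -c "
from h import *
cyl()"
```

```text
clock: 14.03
eef_pos: [0.615, -0.2828, 0.1739]
orientation: [[0.716, -0.339, 0.61], [-0.257, -0.941, -0.221], [0.649, 0.001, -0.761]]
ft_force: [-0.1, -0.6, -0.5]
finger_gap: 0.0493
clock: 14.12
eef_pos: [0.6152, -0.283, 0.1733]
orientation: [[0.716, -0.339, 0.61], [-0.257, -0.941, -0.221], [0.649, 0.001, -0.761]]
ft_force: [-10.6, 5.6, 9.2]
finger_gap: 0.0498
cyl rel seat (press axes) [-0.001  -0.001  -0.0005] gap 0.0498
```

```bash
python3 -m creep '[{"tx":-0.0015,"ty":0,"tz":-0.0005,"rx":0,"ry":0,"rz":0}]';python3 -m creep '[{"tx":-0.001,"ty":0,"tz":0.0005,"rx":0,"ry":0,"rz":0}]';python3 -m creep '[{"tx":-0.0005,"ty":0,"tz":0.0005,"rx":0,"ry":0,"rz":0}]'
python3 -c "
from h import *
cyl()"
```

```text
clock: 14.2
eef_pos: [0.614, -0.2826, 0.1728]
orientation: [[0.716, -0.339, 0.611], [-0.257, -0.941, -0.221], [0.649, 0.001, -0.76]]
ft_force: [0.0, 0.1, -0.5]
finger_gap: 0.0494
clock: 14.28
eef_pos: [0.6139, -0.2826, 0.1724]
orientation: [[0.715, -0.339, 0.612], [-0.256, -0.941, -0.221], [0.651, 0.001, -0.759]]
ft_force: [0.4, 0.1, 2.5]
finger_gap: 0.0489
clock: 14.37
eef_pos: [0.614, -0.2826, 0.1723]
orientation: [[0.714, -0.339, 0.613], [-0.256, -0.941, -0.222], [0.652, 0.001, -0.759]]
ft_force: [-3.9, 2.4, 4.8]
finger_gap: 0.0494
cyl rel seat (press axes) [-0.0022 -0.0011 -0.0014] gap 0.0494
```

```bash
python3 -m creep '[{"tx":0,"ty":0,"tz":0,"rx":0,"ry":0,"rz":0},{"tx":0.0005,"ty":0,"tz":-0.0005,"rx":0,"ry":0,"rz":0},{"tx":0.0005,"ty":0,"tz":-0.0005,"rx":0,"ry":0,"rz":0},{"tx":0.0005,"ty":0,"tz":-0.0005,"rx":0,"ry":0,"rz":0}]' 0.45
python3 -c "
from h import *
w=snap('wrist','w16');T=(cloud(w)-S)@RP;g=cv2.cvtColor(w['img'],cv2.COLOR_RGB2GRAY)
m=(g>120)&(abs(T[...,1])<.03)&(abs(T[...,0])<.02)&(T[...,2]>-.005)&(T[...,2]<.02);q=T[m];print(np.percentile(q,[1,50,99],axis=0).round(4))
print('crest', [ (round(x,3),np.median(q[abs(q[:,0]-x)<.0015,2]).round(4)) for x in (-.012,-.008,-.004,0,.004,.008)])
"
```

```text
clock: 14.7
eef_pos: [0.6137, -0.2825, 0.1726]
orientation: [[0.716, -0.339, 0.611], [-0.257, -0.941, -0.221], [0.649, 0.001, -0.76]]
ft_force: [0.3, -0.1, -0.3]
finger_gap: 0.0621
[[-0.0129 -0.0258  0.0055]
 [-0.0029 -0.0015  0.0128]
 [ 0.0115  0.023   0.0154]]
crest [(-0.012, np.float64(0.0083)), (-0.008, np.float64(0.012)), (-0.004, np.float64(0.0139)), (0, np.float64(0.0142)), (0.004, np.float64(0.0137)), (0.008, np.float64(0.0115))]
```

```bash
python3 -m creep '[{"tx":0,"ty":0,"tz":-0.01,"rx":0,"ry":0,"rz":0},{"tx":0,"ty":0,"tz":-0.02,"rx":0,"ry":0,"rz":0},{"tx":0,"ty":0,"tz":-0.035,"rx":0,"ry":0,"rz":0},{"tx":0,"ty":0,"tz":-0.035,"rx":0,"ry":0,"rz":0},{"tx":0,"ty":0,"tz":-0.04,"rx":0,"ry":0,"rz":0},{"tx":0,"ty":0,"tz":-0.03,"rx":0,"ry":0,"rz":0},{"tx":0,"ty":0,"tz":-0.01,"rx":0,"ry":0,"rz":0},{"tx":0,"ty":0,"tz":-0.001,"rx":0,"ry":0,"rz":0}]'
python3 - <<'E'
from h import *
a=snap('scene','s17');b=snap('side','d17');w=snap('wrist','w17')
for s,n in((a,'scene'),(b,'side'),(w,'wrist')):
    T=(cloud(s).reshape(-1,3)-PR)@RP; g=s['img'].max(-1).ravel(); q=T[(abs(T[:,0])<.02)&(abs(T[:,1])<.045)&(T[:,2]>.168)&(T[:,2]<.19)]
    t=T[(abs(T[:,0])<.05)&(abs(T[:,1])<.06)&(T[:,2]>.158)&(T[:,2]<.166)&(abs(T[:,0])>.018)]
    print(n,len(q),'cyl y',np.percentile(q[:,1],[2,98]).round(4),'top',q[q[:,2]>np.percentile(q[:,2],90)].mean(0).round(4),'anvil y',np.percentile(t[:,1],[2,98]).round(4) if len(t) else 0)
f=lambda im,x,y,w,h,k=1.5:cv2.resize(np.clip(im[y:y+h,x:x+w,::-1]*k,0,255).astype('uint8'),(400,300),interpolation=cv2.INTER_CUBIC)
cv2.imwrite('pics/c17.png',np.vstack([np.hstack([f(a['img'],130,150,200,150),f(b['img'],220,100,200,150,1)]),np.hstack([f(a['img'],300,160,200,150),f(w['img'],0,0,640,400,1)])]))
for n,(u,v) in dict(knob_s=(259,235),knob_s2=(262,233)).items():
    p=pt(a,u,v);d=p-a['position'];print(n,(p+.017*d/np.linalg.norm(d)).round(3))
# change maps
for n0,s,reg in(('s0',a,dict(flask=(300,178,330,212),mc=(310,245,345,308))),('d0',b,dict(flask=(343,232,372,270),mc=(240,200,275,268),rack=(355,160,405,215)))):
    for k,(x0,y0,x1,y1) in reg.items(): print(n0,k,'mean diff',np.abs(load(n0)['img'][y0:y1,x0:x1].astype(int)-s['img'][y0:y1,x0:x1]).mean().round(1))
E
```

```text
clock: 15.42
eef_pos: [0.4958, -0.2391, 0.3158]
orientation: [[0.719, -0.338, 0.607], [-0.257, -0.941, -0.219], [0.645, 0.002, -0.764]]
ft_force: [-0.8, -0.1, 0.6]
finger_gap: 0.0621
scene 213 cyl y [-0.0263  0.0235] top [1.000e-04 1.300e-03 1.847e-01] anvil y [-0.0186  0.0152]
side 99 cyl y [-0.0258  0.0247] top [0.0006 0.0045 0.1855] anvil y [-0.0178  0.0158]
wrist 1031 cyl y [-0.0262  0.0216] top [-0.0018 -0.0027  0.1827] anvil y [-0.0183  0.0139]
knob_s [ 0.668 -0.109  0.201]
knob_s2 [ 0.662 -0.102  0.199]
s0 flask mean diff 4.1
s0 mc mean diff 4.3
d0 flask mean diff 3.1
d0 mc mean diff 3.0
d0 rack mean diff 3.0
```

View pics/c17.png

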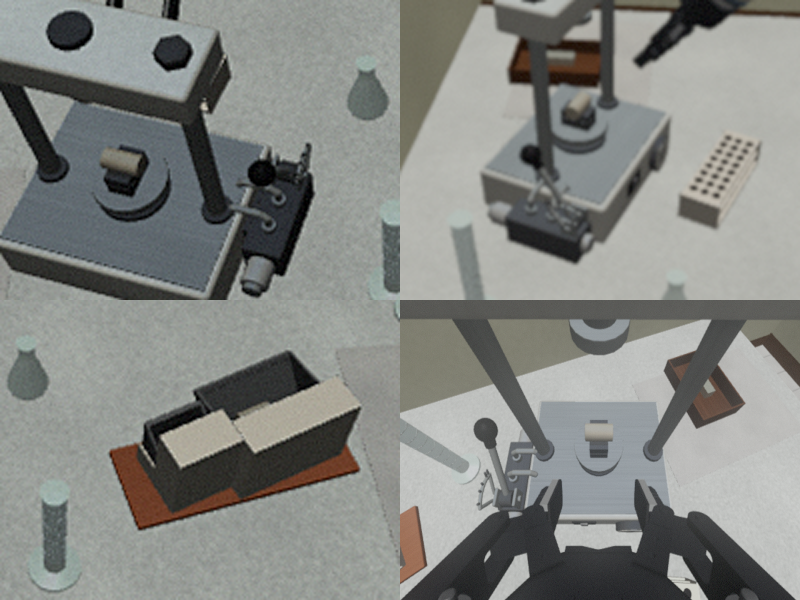

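```bash
python3 -c "
from rig import arm
print(arm.hand_in())"
```

```text
the job is handed in; nothing more can be done
None
```

The job is handed in: the lever is in float and one plaster cylinder lies in the V-groove, released, with the robot clear. The arm clock read about 15.4 s at the last move, well under 67 s.

- **Lever:** On the first push the fingers slipped sideways, but the lever had already passed the detent. I pushed again until it met a solid stop, with about 70 N briefly at the fingers. That contact put it at about 0.57 rad. The camera estimate of the knob before that second push read lower, 0.49 to 0.52 rad. I trusted the stop contact, and the last pictures show the lever still back.
- **Bin contact:** My first reach into the tilted-out wide bin was blocked, probably by the narrow bin's rim. The gripper ended up over the wide bin's back wall and pushed that bin back from about 0.87 to 0.7 rad, where it stayed. I did not read the force during that contact. At the next reading, with the arm holding still, it was about 1 N.
- **Grasp:** I went in again at a steeper angle and took the rear cylinder by its ends. The other cylinder stayed in the bin.
- **Seating:** I lowered it onto the groove with brief contacts of at most about 16 N. After release, all three cameras show it along the groove and within about 1 mm of the anvil's centre along it. Its top is 183 to 185 mm above the bench, against an ideal 182 mm.
- **Everything else:** The picture regions around the flask, measuring cylinder and tube rack show only noise-level change from the start. The narrow bin looks shut. The wide bin is left tilted out.

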